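# Load the slide-top drying box and set its selector

### The arm

A 6-joint arm with a two-finger parallel gripper is mounted at the origin on a cart in front of the work surface, level with it; the furniture and walls round the work are solid. World frame = base frame: x ahead of the robot, y to its left, z up, the work surface at z = 0. Lengths are in m, angles in rad, forces in N, time in s.
With the tool pointing down it reaches from about 0.35 to 0.8 m from the base axis. Payload 7.3 kg.
Tool frame: the origin (TCP) lies at the very end of the fingers, on their centre line; the grasp point (between the pads) lies 19 mm behind it; z points along the fingers, y is the line along which they close (so a half turn about z gives the same grasp; the last joint's range is limited). The gripper opens to 85 mm and grips with 20 to 120 N. Pads are 22 mm wide; open, the fingers measure 114 mm over their backs; the gripper's body (76 mm by 85 mm) begins 54 mm behind the grasp point. The pads swing forward as they close: fully open they stand 13 mm farther back than shut.
Start: joints at [-0.146, 0.342, 1.524, -0, 1.275, -0.146], TCP at [0.525, 0, 0.231] pointing down, gripper open.
Joint ranges: [-2.53, 2.53], [-0.77, 2.02], [0.04, 2.7], [-1, 4.14], [0.28, 2.66], [-3.11, 3.11]. Speed limits (rad/s): [2.57, 2.57, 3.14, 3.14, 3.14, 3.14].

### API

Orientations are given as a unit quaternion [x, y, z, w].
In Python, from cell import arm gives the robot as it stands.
- The arm moves only by the tool play_rows, never from a script. Its argument "series" is a list of rows, each a list of 3 entries, a list of its own where there are three numbers: the shift along the tool's x, y, z in units of 40 mm (1.0 is 40 mm), then the turn, a rotation vector about the tool's x, y, z in units of 6 degrees (1.0 is 6 degrees), then the closure, from -1 (fully open) to 1 (shut), so that 0 is half open. In form: [[[dx, dy, dz], [rx, ry, rz], hand], ...]. A call has 1 to 8 rows; each row is the pose to reach, as a shift and turn from the pose commanded when the call began, along the tool's axes at that moment; what a row does not reach only later rows make up. A row lasts 1/12 s, in which the tool goes at most 41.7 mm and 7.16 degrees, less where a joint would pass 70% of its speed; a pose out of reach is approached as far as the arm can. A call with a gripper value outside its range is refused whole. The fingers move at their own pace and stop on an object; "newtons" is the grip in N (left out, the last holds). Time passes only in rows, so rows that repeat a pose let the fingers close. It gives the time, the measured TCP pose, the force, the opening and the grip force at its end, in the units of the state.
- arm.read_state(): the state, without advancing time (a new reading comes with each control period).
- arm.read_camera(name): name is "scene" or "side" or "wrist"; returns the picture (420x560x3 uint8, red, green, blue); there is no depth.
- arm.camera_info(name): a dict with "fov_y" (degrees; the focal length in pixels is half the picture's height over the tangent of half this angle, whatever the lens; pixels are square), "cx", "cy" (the principal point, pixels), "extrinsics" (4x4, takes a point from camera to world coordinates); the wrist camera has in their place "T_tool_cam" (4x4, takes a point from camera to tool coordinates, whose origin is the TCP and whose axes are the flange's). Camera axes: x right, y down, z forward; pixel columns grow to the right and rows downward; lengths in m; the calibration is good to about 2 mm. The wrist camera is an equidistant fisheye: a pixel r from the principal point sees the ray r / f radians off the axis. A picture is of the moment at which its call begins: read the wrist's pose just before it. camera_info takes no time and is no camera call.
- arm.close_job(): hands the job in; it is judged then, once.
The state is a dict: "t": time; "qpos": joint angles; "joint_vel": joint speeds; "joint_torque": joint torques, N m; "eef_pos": TCP position; "ee_rot": TCP orientation; "contact_force": force on the tool from outside, world axes, zero at the start; "torque": the same for the moment, N m; "gripper_width": finger opening in m; "finger_force": force on a finger pad.
Only numpy, scipy, OpenCV 4.12 (cv2) and the standard library are available. Lean on these libraries where they do the work, as an engineer would, in place of code of your own. Each camera call takes 0.05 s, during which the arm holds its last target. There are 200 camera calls.

### The job

Load the slide-top drying box: first turn its selector to the red mark (off), then slide the lid fully open and lay every short oak strip that is on the table inside the box. With the selector still at red slide the lid fully home, so that it rides over its end ridge and shuts, and then turn the selector to the yellow mark. Leave the two longer sticks where they are.

Things in the scene. Friction and masses are not known exactly. Their poses are not given: they have to be found in the camera images.
- drybox: Wooden box on a grey base, fixed to the table, 226 mm along its x, 186 mm along its y. Origin: centre of its underside, z up. Inside 210 (x) x 170 (y) mm, floor 51 mm above the table; front, back and +y walls 95 mm high, -y wall 78 mm. 29 mm clear height under the lid: one layer of strips. Lips leave 198 mm of x open. On its -x face a grey plinth 88 x 88 mm, 85 mm high, carries the selector.
- lid (a joint): The pale sliding lid, 212 x 178 x 6 mm, top face 86 mm above the table, in grooves of the box. Value in m: 0 fully shut, 0.165 fully open; it slides out along the box's -y and cannot come off. From 0 to 14 mm a sprung nose rides over the end ridge (peak about 7 mm; about 7 to 10 N to pull or push past it), beyond that about 1.5 N of friction. Shut means below 6 mm.
- lid_handle (a point): Top centre of the lid's dark wooden handle bar, at the middle of the lid: bar 70 mm long along the box's x, 14 mm thick along the box's y, 24 mm tall above the lid, to be pinched from above across its 14 mm. Axes parallel to the box's; it moves with the lid.
- selector (a joint): The black selector on the plinth, upright axis at x -160, y -12 mm in the box's frame. Value in rad grows clockwise seen from above. Snaps into four stops: 0 red mark (off), 0.6 white, 1.2 yellow, 1.8 blue. About 0.2 N m to turn from stop to stop; it snaps to the nearest stop when let go.
- selector_grip (a point): On the selector's axis, in its bar grip, 7 mm below the bar's top: bar 46 mm long, 13 mm thick, 25 mm tall above its round skirt, top 119 mm above the table. The point's x axis runs along the bar to the white pointer end, turning with it (at value 0 it stands 0.9 rad anticlockwise from the box's x); pinch the bar across its 13 mm.
- strip_1: A short pale oak strip, 24 x 150 x 19 mm, 0.05 kg, lying loose on the table. Origin: centre of its underside; its y axis runs along its length, z up. Three or all four of the strips are there; all that are there belong in the box. A fixed stack of timber wrapped in blue, up to 0.22 m high, stands between the left strips and the box: pass above it.
- strip_2: A short pale oak strip, 24 x 150 x 19 mm, 0.05 kg, lying loose on the table. Origin: centre of its underside; its y axis runs along its length, z up. Three or all four of the strips are there; all that are there belong in the box. A fixed stack of timber wrapped in blue, up to 0.22 m high, stands between the left strips and the box: pass above it.
- strip_3: A short pale oak strip, 24 x 150 x 19 mm, 0.05 kg, lying loose on the table. Origin: centre of its underside; its y axis runs along its length, z up. Three or all four of the strips are there; all that are there belong in the box. A fixed stack of timber wrapped in blue, up to 0.22 m high, stands between the left strips and the box: pass above it.
- stick_1: A longer square oak stick (210 x 23 x 22 mm), lying at the left of the table. A bystander: not to be loaded, leave it where it is. Origin: centre of its underside, y along its length.
- stick_2: A longer square oak stick (220 x 23 x 22 mm), lying at the left of the table. A bystander: not to be loaded, leave it where it is. Origin: centre of its underside, y along its length.
- strip_4: A short pale oak strip, 24 x 150 x 19 mm, 0.05 kg, lying loose on the table. Origin: centre of its underside; its y axis runs along its length, z up. Three or all four of the strips are there; all that are there belong in the box. A fixed stack of timber wrapped in blue, up to 0.22 m high, stands between the left strips and the box: pass above it.

How it is judged:
By the outcome, as a careful person would: the job done as asked, in the order asked, and still so for the second after the job is handed in, with the robot touching nothing.
Of strip_1, strip_2, strip_3, strip_4 only 3 to 4 are there at a start; the rules pass over those that are not, and their reading is None.
At some moment in a run one of strip_1, strip_2, strip_3 may be knocked a few centimetres aside while the robot is not near it.
Once in a run the grip may slacken for a moment while it holds something.
It also fails if it takes over 200 s, if anything falls off the work surface, if the arm or the gripper's body presses on something with over 40 N, if the wrist force passes 120 N, or if a joint passes its speed limit or range.

## Working session

There is one attempt and no reset: what is moved stays moved. The work goes in short steps, Python scripts to look and compute and a tool call to move; the robot and the scene stay as the last step left them, time stands still between calls to the robot, and variables do not carry over. Pictures are saved under pics/ and viewed, at most 14 in all, crops included, and the job is handed in when it is done.

Besides the shell and the picture viewer there is one more tool, called after "Call:" as name(argument=value, ...), one argument or row to a line, values as JSON. play_rows: Moves the arm, as the interface text tells. Its arguments: {"type":"object","properties":{"series":{"type":"array","items":{"type":"array"}},"newtons":{"type":"number"}},"required":["series"]}

```bash
mkdir -p pics; ls
cat > h.py <<'E'
import numpy as np, cv2
from cell import arm
from scipy.spatial.transform import Rotation as R
def snap(n,fn):
    s=arm.read_state(); im=arm.read_camera(n); cv2.imwrite(f'pics/{fn}.png',im[:,:,::-1]); np.save(f'pics/{fn}.npy',im)
    return s,im
def ray(n,uv,s=None):
    c=arm.camera_info(n); f=210/np.tan(np.radians(c['fov_y'])/2)
    uv=np.atleast_2d(np.array(uv,float)); d=(uv-[c['cx'],c['cy']])
    if n=='wrist':
        r=np.linalg.norm(d,axis=1,keepdims=True)+1e-9; th=r/f
        v=np.hstack([d/r*np.sin(th),np.cos(th)])
        T=np.eye(4);T[:3,:3]=R.from_quat(s['ee_rot']).as_matrix();T[:3,3]=s['eef_pos'];T=T@np.array(c['T_tool_cam'])
    else:
        v=np.hstack([d/f,np.ones((len(d),1))]); T=np.array(c['extrinsics'])
    return T[:3,3],v@T[:3,:3].T
def onz(n,uv,z,s=None):
    o,v=ray(n,uv,s); return o+v*((z-o[2])/v[:,2:])
E
python3 - <<'E'
from h import *
for n in ['scene','side','wrist']:
    s,im=snap(n,n+'0'); c=arm.camera_info(n); print(n,{k:np.round(v,3).tolist() for k,v in c.items() if not isinstance(v,str)})
print(s)
E
```

```text
pics
scene {'fov_y': 45.942, 'cx': 282.141, 'cy': 210.582, 'extrinsics': [[0.914, -0.226, 0.337, 0.078], [-0.406, -0.553, 0.728, -0.705], [0.022, -0.802, -0.597, 0.871], [0.0, 0.0, 0.0, 1.0]]}
side {'fov_y': 42.213, 'cx': 290.527, 'cy': 212.712, 'extrinsics': [[0.335, -0.504, 0.796, -0.613], [-0.942, -0.195, 0.273, -0.144], [0.018, -0.842, -0.54, 0.877], [0.0, 0.0, 0.0, 1.0]]}
wrist {'fov_y': 65.706, 'cx': 283.51, 'cy': 211.468, 'T_tool_cam': [[0.001, -0.956, -0.292, 0.074], [1.0, 0.001, 0.001, 0.0], [-0.0, -0.292, 0.956, -0.143], [0.0, 0.0, 0.0, 1.0]]}
{'t': 0.1, 'qpos': array([-1.45973953e-01,  3.42648323e-01,  1.52486631e+00, -2.92230310e-05,
        1.27540657e+00, -1.46028383e-01]), 'joint_vel': array([-0.00033865, -0.00146609, -0.00257465,  0.00207005, -0.00143657,
       -0.00187358]), 'joint_torque': array([ 1.46845858e-03, -4.34446299e+01, -2.46491075e+01, -2.49143095e-04,
        4.66253536e-03,  6.72989302e-06]), 'eef_pos': array([5.24665060e-01, 7.63173382e-05, 2.30717167e-01]), 'ee_rot': array([ 7.07084366e-01,  7.07128883e-01, -4.07597479e-04, -5.24714203e-04]), 'contact_force': array([ 0.60651221, -0.83147153, -0.00993985]), 'torque': array([-0.02102087, -0.0428261 , -0.039167  ]), 'finger_force': 0.0, 'gripper_width': 0.08510954717321144}
```

View pics/scene0.png

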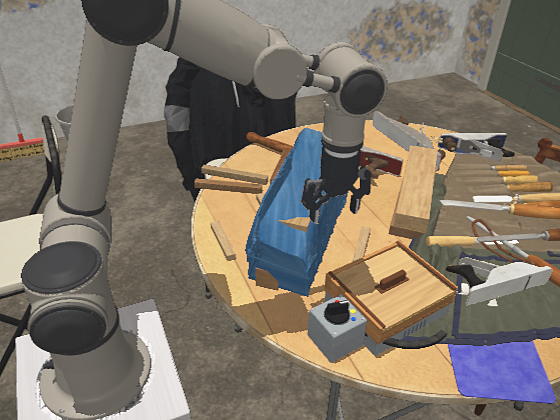

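View pics/side0.png

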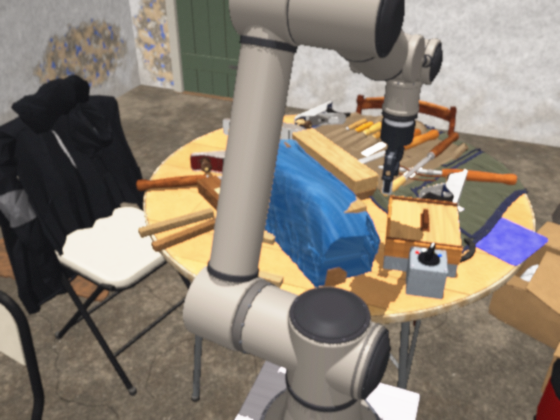

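View pics/wrist0.png

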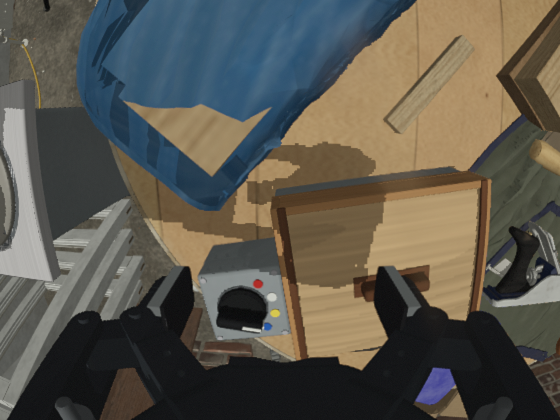

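Run:
```python
import cv2
im=cv2.imread('pics/wrist0.png')[150:370,190:500]
cv2.imwrite('pics/c1.png',cv2.resize(im,None,fx=2.5,fy=2.5,interpolation=cv2.INTER_CUBIC))
```

```text
(no output)
```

View pics/c1.png

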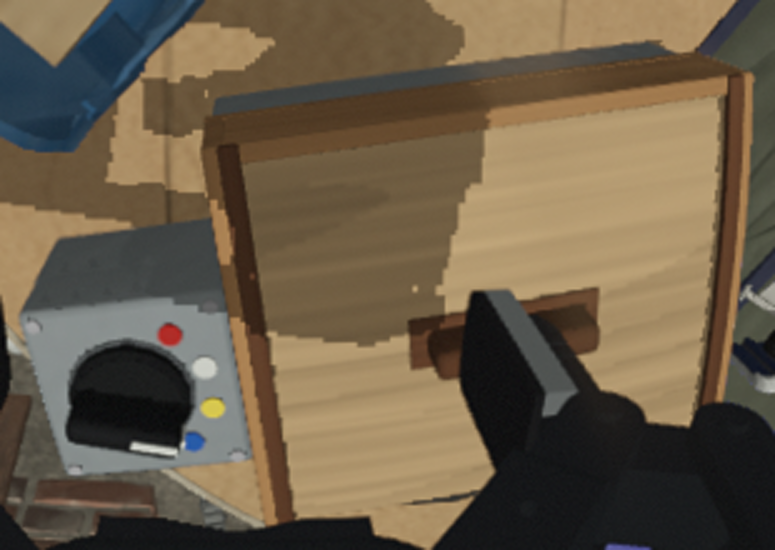

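```bash
cat >> h.py <<'E'
def box_from(A,B):
    x=(B-A)[:2]; L=np.linalg.norm(x); x/=L; y=np.array([-x[1],x[0]]); o=(A+B)[:2]/2-0.093*y
    return o,np.arctan2(x[1],x[0]),L
E
python3 - <<'E'
from h import *
s=dict(eef_pos=np.array([5.24665060e-01, 7.63e-05, 2.30717e-01]),ee_rot=[0.707084366,0.707128883,-4.0759e-04,-5.24714e-04])
f=lambda p:np.array(p)/2.5+[190,150]-0.3
P=onz('wrist',f([(205,150),(750,73)]),0.095,s)
o,a,L=box_from(P[0],P[1]); print(P,o,a,L)
Rm=np.array([[np.cos(a),-np.sin(a)],[np.sin(a),np.cos(a)]])
print('sel exp',o+Rm@[-.16,-.012])
print('skirt',onz('wrist',f([(130,400)]),0.094,s), 'plinth',onz('wrist',f([(25,312),(70,475),(250,460)]),0.085,s))
print('handle bar base',onz('wrist',f([(409,322),(598,290),(598,345)]),0.086,s))
print('ptr tip',onz('wrist',f([(155,450)]),0.119,s))
print('strip', onz('wrist',[(463,36),(472,44),(397,132),(387,120)],0.019,s))
# scene
P=onz('scene',[(222,238),],0.019); print('scene strip',P)
print('scene box', onz('scene',[(327,270),(398,241),(457,286)],0.095), onz('scene',[(340,312)],0.119), onz('scene',[(255,268),(305,128),(437,150)],0))
E
```

```text
[[ 0.51424491 -0.00934519  0.095     ]
 [ 0.73255713  0.0236661   0.095     ]] [ 0.63730561 -0.08479422] 0.15007442062181925 0.22079395648760697
sel exp [ 0.48089816 -0.12058122]
skirt [[ 0.48177307 -0.11746389  0.094     ]] plinth [[ 0.43892543 -0.0817959   0.085     ]
 [ 0.44980543 -0.16740204  0.085     ]
 [ 0.53186822 -0.15581367  0.085     ]]
handle bar base [[ 0.5961065  -0.08512333  0.086     ]
 [ 0.67917975 -0.07366333  0.086     ]
 [ 0.68471346 -0.10108059  0.086     ]]
ptr tip [[ 0.49399553 -0.12418808  0.119     ]]
strip [[0.73819579 0.18458203 0.019     ]
 [0.75115216 0.17671578 0.019     ]
 [0.65241039 0.059535   0.019     ]
 [0.63981613 0.07241916 0.019     ]]
scene strip [[0.36127439 0.28346504 0.019     ]]
scene box [[ 0.51951342 -0.00278947  0.095     ]
 [ 0.72852238  0.02081431  0.095     ]
 [ 0.7605938  -0.158326    0.095     ]] [[ 0.47262906 -0.14197011  0.119     ]] [[0.40731579 0.16035645 0.        ]
 [0.86450859 0.80590378 0.        ]
 [1.2300341  0.47947606 0.        ]]
```

Call:
play_rows(
  series=[
    [[-2.98,-1.09,0],[0,0,9],0],
    [[-2.98,-1.09,0],[0,0,9],0],
    [[-2.98,-1.09,0],[0,0,9],0],
    [[-2.98,-1.09,0],[0,0,9],0],
    [[-2.98,-1.09,0],[0,0,9],0],
    [[-2.98,-1.09,0],[0,0,9],0],
    [[-2.98,-1.09,0],[0,0,9],0],
    [[-2.98,-1.09,0],[0,0,9],0],
  ],
)

```text
t: 0.82
eef_pos: [0.4811, -0.1193, 0.2311]
ee_rot: [0.952, 0.306, -0.0, -0.0]
contact_force: [-0.1, -0.2, -0.2]
gripper_width: 0.0428
finger_force: 0.0
```

Call:
play_rows(
  series=[
    [[0,0,0],[0,0,9],0],
    [[0,0,0],[0,0,9],0],
    [[0,0,0],[0,0,9],0],
    [[0,0,0],[0,0,9],0],
    [[0,0,0],[0,0,9],0],
    [[0,0,0],[0,0,9],0],
    [[0,0,0],[0,0,9],0],
    [[0,0,0],[0,0,9],0],
  ],
)

```text
t: 1.48
eef_pos: [0.4812, -0.1191, 0.231]
ee_rot: [0.987, -0.16, -0.0, -0.0]
contact_force: [0.1, 0.4, -0.4]
gripper_width: 0.0427
finger_force: 0.0
```

Call:
play_rows(
  series=[
    [[0,0,1.2],[0,0,4.2],0],
    [[0,0,1.2],[0,0,4.2],0],
    [[0,0,1.2],[0,0,4.2],0],
    [[0,0,1.2],[0,0,4.2],0],
    [[0,0,1.2],[0,0,4.2],0],
    [[0,0,1.2],[0,0,4.2],0],
  ],
)

```text
t: 1.98
eef_pos: [0.4813, -0.1192, 0.1832]
ee_rot: [0.93, -0.367, -0.0, -0.0]
contact_force: [-0.1, 0.2, -0.4]
gripper_width: 0.0427
finger_force: 0.0
```

```bash
cat >> h.py <<'E'
def pose(s=None):
    s=s or arm.read_state(); M=R.from_quat(s['ee_rot']).as_matrix()
    print('t',round(s['t'],2),'tcp',np.round(s['eef_pos'],4),'th',round(float(np.arctan2(M[1,1],M[0,1])),4),'zax',np.round(M[:,2],3),'w',round(s['gripper_width'],4),'F',np.round(s['contact_force'],1),'q',np.round(s['qpos'],2)); return s
def dmove(target,th=None):
    "tool-axis shift units and rz units to a world TCP target"
    s=arm.read_state(); M=R.from_quat(s['ee_rot']).as_matrix()
    d=M.T@(np.array(target)-s['eef_pos'])/0.04
    t0=np.arctan2(M[1,1],M[0,1]); print('shift',np.round(d,2), 'rz',None if th is None else round(np.degrees((t0-th+np.pi)%(2*np.pi)-np.pi)/6,2))
E
python3 - <<'E'
from h import *
s,im=snap('wrist','w1'); pose(s)
cv2.imwrite('pics/c2.png',cv2.resize(im[180:420,130:430,::-1],None,fx=2.5,fy=2.5))
E
```

```text
t 1.98 tcp [ 0.4813 -0.1192  0.1832] th -2.3225 zax [-0.  0. -1.] w 0.0427 F [-0.1  0.2 -0.4] q [-0.4   0.34  1.68  0.    1.13  1.93]
```

View pics/c2.png

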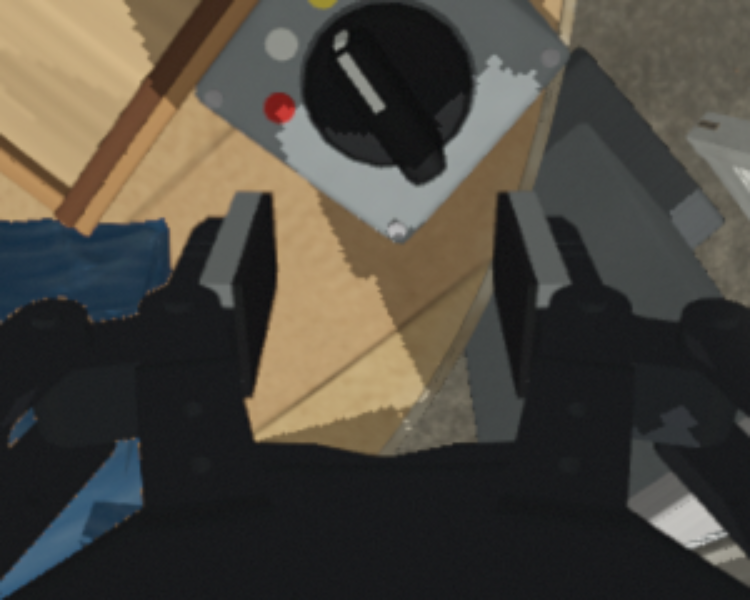

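Run:
```python
from h import *
s=arm.read_state()
f=lambda p:np.array(p)/2.5+[130,180]-0.3
P=onz('wrist',f([(338,35),(430,180),(388,85)]),[[.119],[.119],[.094]],s); print(P)
d=P[0]-P[1]; print(np.arctan2(d[1],d[0]),np.linalg.norm(d),(P[0]+P[1])/2)
C=onz('wrist',f([(80,228)]),0.095,s);print('box back-left corner',C)
c=P[2]
dmove([c[0],c[1],.0985],-0.15-np.pi/2)
```

```text
[[ 0.50698965 -0.12658118  0.119     ]
 [ 0.45959385 -0.11647333  0.119     ]
 [ 0.48214774 -0.12157609  0.094     ]]
-0.21011687608564647 0.048461635436011785 [ 0.48329175 -0.12152725  0.119     ]
box back-left corner [[ 0.51597165 -0.0117526   0.095     ]]
shift [0.05 0.03 2.12] rz -5.74
```

Call:
play_rows(
  series=[
    [[0.05,0.03,0],[0,0,-5.45],0],
    [[0.05,0.03,0],[0,0,-5.45],0],
    [[0.05,0.03,0.5],[0,0,-5.45],0],
    [[0.05,0.03,1],[0,0,-5.45],0],
    [[0.05,0.03,1.5],[0,0,-5.45],0],
    [[0.05,0.03,2],[0,0,-5.45],0],
    [[0.05,0.03,2.1],[0,0,-5.45],0],
    [[0.05,0.03,2.1],[0,0,-5.45],0],
  ],
)

```text
t: 2.7
eef_pos: [0.4813, -0.1211, 0.0984]
ee_rot: [0.996, -0.091, -0.001, -0.0]
contact_force: [0.7, -0.4, 0.3]
gripper_width: 0.0427
finger_force: 0.0
```

Call:
play_rows(
  series=[
    [[0,0,0],[0,0,0],1],
    [[0,0,0],[0,0,0],1],
    [[0,0,0],[0,0,0],1],
    [[0,0,0],[0,0,0],1],
    [[0,0,0],[0,0,0],1],
    [[0,0,0],[0,0,0],1],
    [[0,0,0],[0,0,0],1],
    [[0,0,0],[0,0,0],1],
  ],
  newtons=50,
)

```text
t: 3.37
eef_pos: [0.4832, -0.1205, 0.1009]
ee_rot: [0.996, -0.091, 0.002, -0.0]
contact_force: [1.5, 6.2, 4.3]
gripper_width: 0.0119
finger_force: 51.6
```

Call:
play_rows(
  series=[
    [[0,0,0],[0,0,-1],1],
    [[0,0,0],[0,0,-2],1],
    [[0,0,0],[0,0,-3],1],
    [[0,0,0],[0,0,-4],1],
    [[0,0,0],[0,0,-5],1],
    [[0,0,0],[0,0,-6],1],
    [[0,0,0],[0,0,-6],1],
  ],
)

```text
t: 3.95
eef_pos: [0.4831, -0.119, 0.1009]
ee_rot: [0.975, 0.223, 0.002, -0.001]
contact_force: [1.6, 13.7, 5.1]
gripper_width: 0.0121
finger_force: 51.8
```

Call:
play_rows(
  series=[
    [[0,0,0],[0,0,-1],1],
    [[0,0,0],[0,0,-2],1],
    [[0,0,0],[0,0,-3],1],
    [[0,0,0],[0,0,-4],1],
    [[0,0,0],[0,0,-5],1],
    [[0,0,0],[0,0,-5.5],1],
    [[0,0,0],[0,0,-5.5],1],
    [[0,0,0],[0,0,-5.5],1],
  ],
)

```text
t: 4.62
eef_pos: [0.4821, -0.1178, 0.1009]
ee_rot: [0.872, 0.489, 0.002, -0.002]
contact_force: [-0.0, 17.0, 9.8]
gripper_width: 0.0118
finger_force: 52.4
```

Run:
```python
from h import *
s=pose(); print(s['torque'])
```

```text
t 4.62 tcp [ 0.4821 -0.1178  0.1009] th -0.5496 zax [ 0.001  0.005 -1.   ] w 0.0118 F [-0.  17.   9.8] q [-0.4   0.44  1.78  0.01  0.92  0.15]
[2.96207485 0.02049879 0.10865401]
```

Call:
play_rows(
  series=[
    [[0,0,0],[0,0,0],0],
    [[0,0,0],[0,0,0],0],
    [[0,0,0],[0,0,0],0],
    [[0,0,-0.5],[0,0,0],0],
    [[0,0,-1.5],[0,0,0],0],
    [[0,0,-2],[0,0,0],0],
    [[0,0,-2],[0,0,0],0],
  ],
)

```text
t: 5.2
eef_pos: [0.4846, -0.1229, 0.1842]
ee_rot: [0.873, 0.488, 0.003, 0.004]
contact_force: [1.2, 0.3, 0.9]
gripper_width: 0.0424
finger_force: 0.0
```

Call:
play_rows(
  series=[
    [[2.68,2.97,0],[0,0,8.6],0],
    [[2.68,2.97,0],[0,0,8.6],0],
    [[2.68,2.97,0],[0,0,8.6],0],
    [[2.68,2.97,0],[0,0,8.6],0],
    [[2.68,2.97,0],[0,0,8.6],0],
    [[2.68,2.97,0],[0,0,8.6],0],
    [[2.68,2.97,0],[0,0,8.6],0],
    [[2.68,2.97,0],[0,0,8.6],0],
  ],
)

```text
t: 5.87
eef_pos: [0.6393, -0.0923, 0.1781]
ee_rot: [0.998, 0.057, -0.001, -0.0]
contact_force: [-0.2, -0.3, 0.2]
gripper_width: 0.0428
finger_force: 0.0
```

Run:
```python
from h import *
s,im=snap('wrist','w2'); pose(s)
```

```text
t 5.87 tcp [ 0.6393 -0.0923  0.1781] th -1.457 zax [-0.001  0.    -1.   ] w 0.0428 F [-0.2 -0.3  0.2] q [-0.26  0.61  1.24 -0.    1.3   1.2 ]
```

View pics/w2.png

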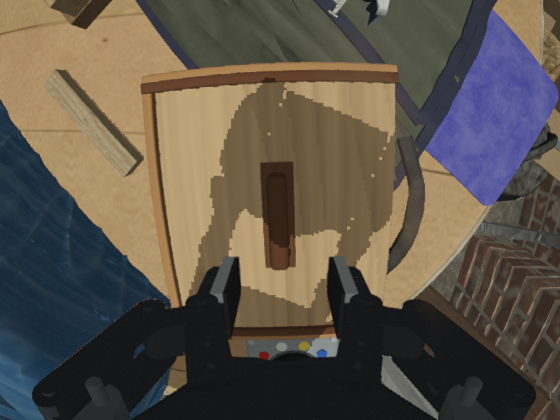

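Run:
```python
from h import *
s=arm.read_state()
P=onz('wrist',[(261,163),(293,162),(296,267),(264,268)],0.086,s); print(P,P.mean(0))
d=(P[0]+P[1]-P[2]-P[3])[:2]; print('ang',np.arctan2(d[1],d[0]))
C=onz('wrist',[(142,79),(397,66)],0.095,s); print(C); d=C[0]-C[1]; print(np.arctan2(-d[0],d[1]),np.linalg.norm(d))
B=onz('wrist',[(269,180),(288,180),(270,270),(289,270)],0.110,s); print('bar',B,B.mean(0))
print('strip',onz('wrist',[(48,77),(60,70),(141,161),(130,174)],0.019,s))
```

```text
[[ 0.67672737 -0.07188115  0.086     ]
 [ 0.68015443 -0.09499275  0.086     ]
 [ 0.59649838 -0.10806623  0.086     ]
 [ 0.59252521 -0.08248151  0.086     ]] [ 0.63647635 -0.08935541  0.086     ]
ang 0.14011072240647088
[[ 0.73241052  0.02151836  0.095     ]
 [ 0.76114037 -0.15944641  0.095     ]]
0.15744531196726735 0.18323114477197183
bar [[ 0.66972851 -0.07957218  0.11      ]
 [ 0.67119214 -0.09207559  0.11      ]
 [ 0.60376745 -0.08713892  0.11      ]
 [ 0.60541187 -0.10087596  0.11      ]] [ 0.63752499 -0.08991566  0.11      ]
strip [[0.7448412  0.18061989 0.019     ]
 [0.75159633 0.16290553 0.019     ]
 [0.65714025 0.05243522 0.019     ]
 [0.64279662 0.06487907 0.019     ]]
```

Call:
play_rows(
  series=[
    [[-0.05,-0.08,0.5],[0,0,-0.26],0],
    [[-0.05,-0.08,1.2],[0,0,-0.26],0],
    [[-0.05,-0.08,1.8],[0,0,-0.26],0],
    [[-0.05,-0.08,2.08],[0,0,-0.26],0],
    [[-0.05,-0.08,2.08],[0,0,-0.26],0],
  ],
)

```text
t: 6.33
eef_pos: [0.6351, -0.089, 0.0927]
ee_rot: [0.997, 0.074, -0.003, -0.001]
contact_force: [-0.4, 0.6, -0.4]
gripper_width: 0.0425
finger_force: 0.0
```

Call:
play_rows(
  series=[
    [[0,0,0],[0,0,0],1],
    [[0,0,0],[0,0,0],1],
    [[0,0,0],[0,0,0],1],
    [[0,0,0],[0,0,0],1],
    [[0,0,0],[0,0,0],1],
    [[0,0,0],[0,0,0],1],
  ],
  newtons=60,
)

```text
t: 6.83
eef_pos: [0.638, -0.089, 0.0981]
ee_rot: [0.997, 0.074, 0.002, 0.0]
contact_force: [-0.9, 2.9, 6.7]
gripper_width: 0.0119
finger_force: 60.5
```

Call:
play_rows(
  series=[
    [[0,0.2,0],[0,0,0],1],
    [[0,0.5,0],[0,0,0],1],
    [[0,1,0],[0,0,0],1],
    [[0,1.5,0],[0,0,0],1],
    [[0,2,0],[0,0,0],1],
    [[0,2.4,0],[0,0,0],1],
    [[0,2.8,0],[0,0,0],1],
    [[0,3,0],[0,0,0],1],
  ],
)

```text
t: 7.5
eef_pos: [0.6559, -0.2103, 0.0981]
ee_rot: [0.997, 0.073, 0.002, 0.001]
contact_force: [-0.2, 1.4, 6.6]
gripper_width: 0.0124
finger_force: 60.8
```

Call:
play_rows(
  series=[
    [[0,0.2,0],[0,0,0],1],
    [[0,0.5,0],[0,0,0],1],
    [[0,0.8,0],[0,0,0],1],
    [[0,1,0],[0,0,0],1],
    [[0,1.1,0],[0,0,0],1],
    [[0,1.1,0],[0,0,0],1],
  ],
)

```text
t: 8.0
eef_pos: [0.662, -0.2518, 0.0981]
ee_rot: [0.997, 0.074, 0.001, 0.0]
contact_force: [-0.2, 2.0, 6.3]
gripper_width: 0.0121
finger_force: 60.8
```

Run:
```python
from h import *
pose(); s,im=snap('scene','s1')
```

```text
t 8.0 tcp [ 0.662  -0.2518  0.0981] th -1.4236 zax [ 0.003 -0.    -1.   ] w 0.0121 F [-0.2  2.   6.3] q [-0.47  0.79  1.11  0.    1.24  0.95]
```

View pics/s1.png

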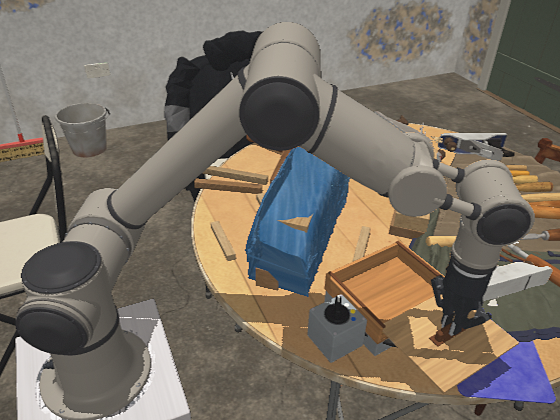

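Call:
play_rows(
  series=[
    [[0,0.12,0],[0,0,0],1],
    [[0,0.12,0],[0,0,0],1],
    [[0,0.05,0],[0,0,0],0],
    [[0,0.05,0],[0,0,0],0],
    [[0,0.05,0],[0,0,0],0],
    [[0,0.05,-1],[0,0,0],0],
    [[0,0.05,-2],[0,0,0],0],
    [[0,0.05,-2.5],[0,0,0],0],
  ],
)

```text
t: 8.72
eef_pos: [0.6625, -0.2547, 0.2012]
ee_rot: [0.997, 0.073, 0.003, 0.002]
contact_force: [1.6, -0.2, 1.8]
gripper_width: 0.0429
finger_force: 0.0
```

Call:
play_rows(
  series=[
    [[0.5,-2,-1],[0,0,-3],-1],
    [[0.8,-3,-1],[0,0,-5],-1],
    [[1,-4,-1],[0,0,-6.8],-1],
    [[1.2,-5,-1],[0,0,-6.8],-1],
    [[1.4,-6,-1],[0,0,-6.8],-1],
    [[1.6,-7,-1],[0,0,-6.8],-1],
    [[1.9,-8,-1],[0,0,-6.8],-1],
    [[2.1,-8.3,-1],[0,0,-6.8],-1],
  ],
)

```text
t: 9.38
eef_pos: [0.6926, 0.0736, 0.2365]
ee_rot: [0.909, 0.417, 0.0, 0.0]
contact_force: [0.8, 0.1, 0.7]
gripper_width: 0.0851
finger_force: 0.0
```

Call:
play_rows(
  series=[
    [[0,0,0],[0,0,0],-1],
    [[0,0,0],[0,0,0],-1],
  ],
)

```text
t: 9.55
eef_pos: [0.693, 0.0744, 0.2357]
ee_rot: [0.908, 0.418, -0.0, 0.0]
contact_force: [0.3, -1.0, -0.9]
gripper_width: 0.0853
finger_force: 0.0
```

Run:
```python
from h import *
s,im=snap('wrist','w3'); pose(s)
```

```text
t 9.55 tcp [0.693  0.0744 0.2357] th -0.7073 zax [ 0.    -0.001 -1.   ] w 0.0853 F [ 0.3 -1.  -0.9] q [-0.    0.68  0.95 -0.    1.51  0.7 ]
```

View pics/w3.png

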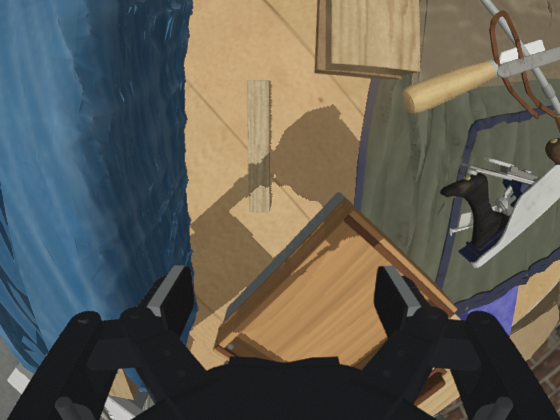

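Run:
```python
from h import *
s=arm.read_state()
P=onz('wrist',[(247,80),(270,80),(271,212),(249,212)],0.019,s); c=P.mean(0); print(P,c)
d=(P[0]+P[1]-P[2]-P[3])[:2]; a=np.arctan2(d[1],d[0]); print('ang',a,np.linalg.norm(d)/2)
n=np.array([np.cos(a-np.pi/2),np.sin(a-np.pi/2)])
E=onz('wrist',[(189,60),(188,130),(190,200)],0.0,s)[:,:2]; print('stack gap',(E-c[:2])@n, 'if z.1',(onz('wrist',[(189,60),(190,200)],0.1,s)[:,:2]-c[:2])@n)
dmove([c[0],c[1],.006],a-np.pi/2)
o=onz('wrist',[(217,349),(343,207),(344,194)],.095,s);print('box rim inner/outer',o)
```

```text
[[0.73730592 0.18413445 0.019     ]
 [0.75598874 0.16744183 0.019     ]
 [0.658757   0.05377078 0.019     ]
 [0.63931575 0.07043986 0.019     ]] [0.69784185 0.11894673 0.019     ]
ang 0.8613160549919237 0.1498388517671967
stack gap [-0.08350849 -0.08608166 -0.08858796] if z.1 [-0.05437034 -0.05810877]
shift [ 0.97 -0.67  5.74] rz -0.0
box rim inner/outer [[ 0.52004882 -0.01303516  0.095     ]
 [ 0.72958608  0.03021703  0.095     ]
 [ 0.73783745  0.03936529  0.095     ]]
```

Call:
play_rows(
  series=[
    [[0.97,-0.67,1],[0,0,0],-0.3],
    [[0.97,-0.67,2],[0,0,0],-0.3],
    [[0.97,-0.67,3],[0,0,0],-0.3],
    [[0.97,-0.67,4],[0,0,0],-0.3],
    [[0.97,-0.67,5],[0,0,0],-0.3],
    [[0.97,-0.67,5.5],[0,0,0],-0.3],
    [[0.97,-0.67,5.76],[0,0,0],-0.3],
    [[0.97,-0.67,5.76],[0,0,0],-0.3],
  ],
)

```text
t: 10.27
eef_pos: [0.6962, 0.1169, 0.0023]
ee_rot: [0.909, 0.416, -0.003, -0.001]
contact_force: [-0.2, -0.3, -0.4]
gripper_width: 0.0555
finger_force: 0.0
```

Call:
play_rows(
  series=[
    [[0,0,0],[0,0,0],1],
    [[0,0,0],[0,0,0],1],
    [[0,0,0],[0,0,0],1],
    [[0,0,0],[0,0,0],1],
    [[0,0,0],[0,0,0],1],
    [[0,0,-0.5],[0,0,0],1],
    [[0,0,-1],[0,0,0],1],
    [[0,0,-1.5],[0,0,0],1],
  ],
  newtons=60,
)

```text
t: 10.93
eef_pos: [0.6982, 0.1192, 0.0676]
ee_rot: [0.909, 0.417, 0.001, 0.0]
contact_force: [-0.6, -1.3, -0.5]
gripper_width: 0.0225
finger_force: 60.5
```

```bash
cat >> h.py <<'E'
BO=np.array([0.637,-0.0895]); BA=0.14
def inbox(x,y): 
    c,s_=np.cos(BA),np.sin(BA); return BO+np.array([c*x-s_*y,s_*x+c*y])
E
python3 - <<'E'
from h import *
pose(); p=inbox(0,.054); print(p); dmove([*p,.15],BA-np.pi/2)
E
```

```text
t 10.93 tcp [0.6982 0.1192 0.0676] th -0.7109 zax [ 0.001  0.    -1.   ] w 0.0225 F [-0.6 -1.3 -0.5] q [ 0.06  0.82  1.14 -0.    1.18  0.77]
[ 0.62946467 -0.03602834]
shift [-4.06  1.23 -2.06] rz 6.87
```

Call:
play_rows(
  series=[
    [[0,0,-1],[0,0,0],1],
    [[-0.5,0.2,-2.06],[0,0,1],1],
    [[-1.3,0.4,-2.06],[0,0,2],1],
    [[-2,0.6,-2.06],[0,0,3],1],
    [[-2.8,0.8,-2.06],[0,0,4],1],
    [[-3.5,1,-2.06],[0,0,5.1],1],
    [[-4.06,1.23,-2.06],[0,0,6.2],1],
    [[-4.06,1.23,-2.06],[0,0,6.87],1],
  ],
)

```text
t: 11.6
eef_pos: [0.6282, -0.0405, 0.1498]
ee_rot: [0.998, 0.065, 0.001, 0.001]
contact_force: [0.5, 0.1, -1.5]
gripper_width: 0.0221
finger_force: 60.5
```

Call:
play_rows(
  series=[
    [[0,0,0],[0,0,0],1],
    [[0,0,0],[0,0,0],1],
  ],
)

```text
t: 11.77
eef_pos: [0.6295, -0.036, 0.1493]
ee_rot: [0.997, 0.071, 0.001, 0.0]
contact_force: [0.5, -0.1, -0.9]
gripper_width: 0.0222
finger_force: 60.6
```

Run:
```python
from h import *
s,im=snap('wrist','w4'); pose(s); p=inbox(0,.052); dmove([*p,.058],BA-np.pi/2)
```

```text
t 11.77 tcp [ 0.6295 -0.036   0.1493] th -1.4285 zax [ 0.002 -0.    -1.   ] w 0.0222 F [ 0.5 -0.1 -0.9] q [-0.18  0.6   1.33  0.    1.21  1.25]
shift [-0.01  0.06  2.27] rz 0.03
```

View pics/w4.png

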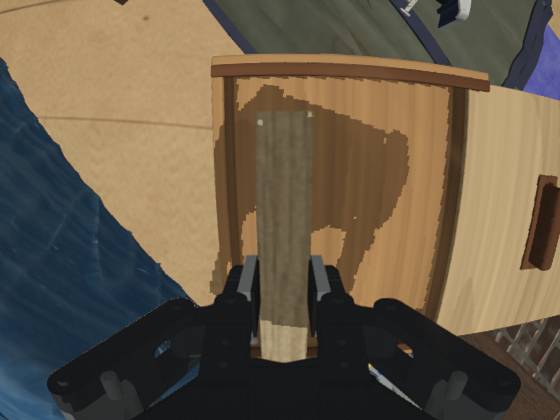

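Call:
play_rows(
  series=[
    [[0,0.11,0.5],[0,0,0],1],
    [[0,0.11,1],[0,0,0],1],
    [[0,0.11,1.5],[0,0,0],1],
    [[0,0.11,1.9],[0,0,0],1],
    [[0,0.11,2.15],[0,0,0],1],
    [[0,0.11,2.28],[0,0,0],1],
    [[0,0.11,2.28],[0,0,0],1],
  ],
)

```text
t: 12.4
eef_pos: [0.6298, -0.0393, 0.0591]
ee_rot: [0.997, 0.072, 0.0, -0.0]
contact_force: [-7.4, 1.7, 13.7]
gripper_width: 0.0225
finger_force: 64.7
```

Call:
play_rows(
  series=[
    [[0,0,0],[0,0,0],0.3],
    [[0,0,0],[0,0,0],0.3],
    [[0,0,0],[0,0,0],0.3],
    [[0,0,-0.5],[0,0,0],0.3],
    [[0,0,-1],[0,0,0],0.3],
    [[0,0,-2],[0,0,0],0.3],
    [[0,0,-3],[0,0,0],0.3],
    [[0,0,-4],[0,0,0],0.3],
  ],
)

```text
t: 13.07
eef_pos: [0.6295, -0.0401, 0.2182]
ee_rot: [0.998, 0.07, -0.0, -0.0]
contact_force: [1.1, -0.1, 0.8]
gripper_width: 0.0296
finger_force: 0.0
```

Run:
```python
from h import *
s,im=snap('wrist','w5'); pose(s); dmove([.45,.20,.33],0)
```

```text
t 13.07 tcp [ 0.6295 -0.0401  0.2182] th -1.4297 zax [-0.001  0.    -1.   ] w 0.0296 F [ 1.1 -0.1  0.8] q [-0.19  0.55  1.23  0.    1.37  1.24]
shift [-3.65 -6.59 -2.63] rz -13.65
```

Call:
play_rows(
  series=[
    [[0,0,-1],[0,0,-1],-0.3],
    [[-0.4,-0.8,-2],[0,0,-2],-0.3],
    [[-0.8,-1.6,-2.63],[0,0,-3],-0.3],
    [[-1.2,-2.4,-2.63],[0,0,-4],-0.3],
    [[-1.7,-3.3,-2.63],[0,0,-5],-0.3],
    [[-2.1,-4.2,-2.63],[0,0,-6],-0.3],
    [[-2.5,-5.1,-2.63],[0,0,-7],-0.3],
    [[-3,-6,-2.63],[0,0,-8],-0.3],
  ],
)

```text
t: 13.78
eef_pos: [0.4764, 0.182, 0.322]
ee_rot: [0.881, 0.472, 0.0, 0.0]
contact_force: [0.4, 0.9, 0.0]
gripper_width: 0.0554
finger_force: 0.0
```

Call:
play_rows(
  series=[
    [[0.3,-0.6,0],[0,0,-1],-0.3],
    [[0.6,-1.3,0],[0,0,-2],-0.3],
    [[0.9,-2,0],[0,0,-3.2],-0.3],
    [[1.24,-2.61,0],[0,0,-4.4],-0.3],
    [[1.24,-2.61,0],[0,0,-5.65],-0.3],
    [[1.24,-2.61,0],[0,0,-5.65],-0.3],
    [[1.24,-2.61,0],[0,0,-5.65],-0.3],
    [[1.24,-2.61,0],[0,0,-5.65],-0.3],
  ],
)

```text
t: 14.45
eef_pos: [0.4189, 0.2794, 0.3219]
ee_rot: [0.709, 0.705, -0.0, 0.0]
contact_force: [-0.2, 0.9, 0.0]
gripper_width: 0.0554
finger_force: 0.0
```

Run:
```python
from h import *
s,im=snap('wrist','w6'); pose(s)
```

```text
t 14.45 tcp [0.4189 0.2794 0.3219] th -0.0051 zax [ 0. -0. -1.] w 0.0554 F [-0.2  0.9  0. ] q [ 0.44  0.25  1.41 -0.    1.49  0.44]
```

View pics/w6.png

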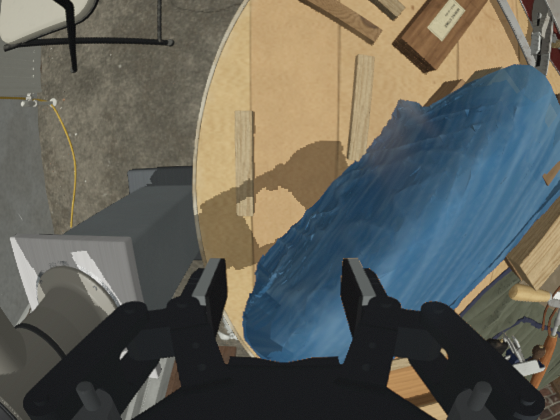

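```bash
cat >> h.py <<'E'
def strip(px,s,z=.019):
    P=onz('wrist',px,z,s); c=P.mean(0); d=(P[0]+P[1]-P[2]-P[3])[:2]; a=np.arctan2(d[1],d[0])
    print('c',np.round(c,4),'ang',round(a,3),'L',round(np.linalg.norm(d)/2,3),'W',np.round(np.linalg.norm((P[0]-P[1]+P[3]-P[2])/2),3)); return c,a
E
python3 - <<'E'
from h import *
s=arm.read_state()
strip([(235,110),(253,110),(253,217),(236,216)],s)
strip([(357,56),(373,54),(367,152),(349,158)],s)
print(onz('wrist',[(309,0),(378,42),(405,15)],.022,s))
E
```

```text
c [0.3644 0.2853 0.019 ] ang 1.548 L 0.152 W 0.025
c [0.5278 0.37   0.019 ] ang 1.515 L 0.142 W 0.025
[[0.45488258 0.51734049 0.022     ]
 [0.54986174 0.46068556 0.022     ]
 [0.59159038 0.50687352 0.022     ]]
```

Call:
play_rows(
  series=[
    [[0.15,-1.36,0.5],[0,0,0.17],-0.3],
    [[0.15,-1.36,1.3],[0,0,0.17],-0.3],
    [[0.15,-1.36,2.2],[0,0,0.17],-0.3],
    [[0.15,-1.36,3.1],[0,0,0.17],-0.3],
    [[0.15,-1.36,4],[0,0,0.17],-0.3],
    [[0.15,-1.36,4.7],[0,0,0.17],-0.3],
    [[0.15,-1.36,5],[0,0,0.17],-0.3],
    [[0.15,-1.36,5],[0,0,0.17],-0.3],
  ],
)

```text
t: 15.17
eef_pos: [0.363, 0.2843, 0.1192]
ee_rot: [0.715, 0.699, -0.003, -0.001]
contact_force: [-0.3, 0.0, -0.7]
gripper_width: 0.0553
finger_force: 0.0
```

Run:
```python
from h import *
s,im=snap('wrist','w7'); pose(s)
hsv=cv2.cvtColor(im,cv2.COLOR_RGB2HSV)
# strip is less saturated than table
for p in [(284,150),(284,100),(230,150),(340,150)]: print(p,hsv[p[1],p[0]])
```

```text
t 15.17 tcp [0.363  0.2843 0.1192] th -0.0224 zax [-0.005 -0.003 -1.   ] w 0.0553 F [-0.3  0.  -0.7] q [ 0.5   0.36  1.85 -0.    0.94  0.52]
(284, 150) [ 20  76 168]
(284, 100) [ 19  97 186]
(230, 150) [ 20  96 184]
(340, 150) [ 18 112 109]
```

View pics/w7.png

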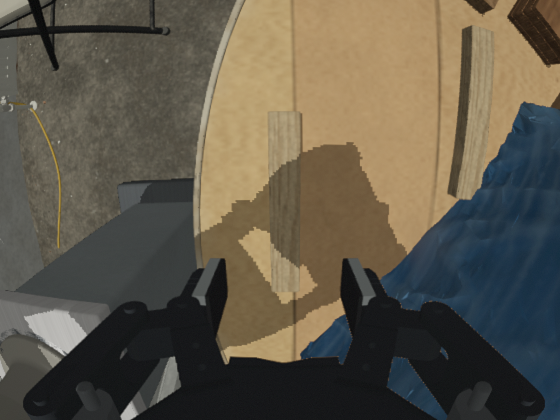

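Run:
```python
from h import *
s=arm.read_state()
c,a=strip([(268,111),(300,111),(299,291),(273,290)],s); dmove([c[0],c[1],.005],a-np.pi/2)
strip([(474,27),(493,29),(479,199),(460,195)],s)
im=np.load('pics/w7.npy'); print([im[110,x].tolist() for x in range(456,500,3)])
```

```text
c [0.3655 0.287  0.019 ] ang 1.562 L 0.15 W 0.023
shift [0.06 0.04 2.9 ] rz -0.13
c [0.532  0.3686 0.019 ] ang 1.504 L 0.15 W 0.021
[[178, 149, 105], [71, 64, 47], [63, 54, 40], [69, 60, 45], [150, 134, 104], [162, 143, 110], [170, 154, 120], [165, 149, 116], [144, 127, 96], [164, 148, 115], [167, 151, 118], [154, 135, 101], [178, 150, 108], [178, 150, 108], [178, 150, 108]]
```

Call:
play_rows(
  series=[
    [[0.06,0.04,0.8],[0,0,-0.1],-0.3],
    [[0.06,0.04,1.6],[0,0,-0.1],-0.3],
    [[0.06,0.04,2.4],[0,0,-0.1],-0.3],
    [[0.06,0.04,2.87],[0,0,-0.1],-0.3],
    [[0.06,0.04,2.87],[0,0,-0.1],-0.3],
    [[0.06,0.04,2.87],[0,0,-0.1],1],
    [[0.06,0.04,2.87],[0,0,-0.1],1],
    [[0.06,0.04,2.87],[0,0,-0.1],1],
  ],
)

```text
t: 15.88
eef_pos: [0.3674, 0.289, 0.0094]
ee_rot: [0.71, 0.704, 0.002, 0.001]
contact_force: [-0.3, -0.8, 5.3]
gripper_width: 0.0219
finger_force: 58.9
```

Call:
play_rows(
  series=[
    [[0,0,0],[0,0,0],1],
    [[0,0,0],[0,0,0],1],
    [[0,0,-1],[0,0,0],1],
    [[0,0,-2],[0,0,0],1],
    [[0,0,-3],[0,0,0],1],
    [[0,0,-4],[0,0,0],1],
    [[0,0,-5],[0,0,0],1],
    [[0,0,-6],[0,0,0],1],
  ],
)

```text
t: 16.55
eef_pos: [0.3654, 0.288, 0.251]
ee_rot: [0.71, 0.704, 0.002, 0.0]
contact_force: [0.9, 0.8, -0.1]
gripper_width: 0.0222
finger_force: 59.3
```

Call:
play_rows(
  series=[
    [[0,0,-1],[0,0,0],1],
    [[0,0,-1.5],[0,0,0],1],
    [[0,0,-1.5],[0,0,0],1],
  ],
)

```text
t: 16.8
eef_pos: [0.3674, 0.2892, 0.314]
ee_rot: [0.71, 0.704, 0.006, 0.002]
contact_force: [-0.1, 0.6, -0.5]
gripper_width: 0.0221
finger_force: 59.3
```

Run:
```python
from h import *
s=pose(); p=inbox(0,.0077); print(p); dmove([*p,.3],BA-np.pi/2)
```

```text
t 16.8 tcp [0.3674 0.2892 0.314 ] th -0.0085 zax [ 0.011  0.006 -1.   ] w 0.0221 F [-0.1  0.6 -0.5] q [ 0.5   0.17  1.53 -0.    1.43  0.51]
[ 0.63592552 -0.08187534]
shift [-9.22  6.79  0.37] rz 13.58
```

Call:
play_rows(
  series=[
    [[-0.5,0.4,0],[0,0,0.8],1],
    [[-1.1,0.8,0],[0,0,1.7],1],
    [[-1.7,1.2,0],[0,0,2.6],1],
    [[-2.3,1.7,0],[0,0,3.5],1],
    [[-2.9,2.1,0],[0,0,4.4],1],
    [[-3.5,2.6,0],[0,0,5.3],1],
    [[-4.1,3,0],[0,0,6.2],1],
    [[-4.6,3.4,0],[0,0,7],1],
  ],
)

```text
t: 17.47
eef_pos: [0.5004, 0.1013, 0.3072]
ee_rot: [0.916, 0.4, -0.0, 0.0]
contact_force: [-0.1, 0.0, -0.2]
gripper_width: 0.0221
finger_force: 59.3
```

Call:
play_rows(
  series=[
    [[-0.2,0.8,0],[0,0,0.9],1],
    [[-0.4,1.6,0],[0,0,1.8],1],
    [[-0.6,2.5,0],[0,0,2.8],1],
    [[-0.8,3.4,0],[0,0,3.8],1],
    [[-0.95,4.3,0],[0,0,4.8],1],
    [[-1.1,5.1,0],[0,0,5.7],1],
    [[-1.17,5.61,0],[0,0,6.58],1],
    [[-1.17,5.61,0],[0,0,6.58],1],
  ],
)

```text
t: 18.13
eef_pos: [0.6353, -0.0867, 0.3055]
ee_rot: [0.998, 0.066, -0.001, 0.0]
contact_force: [-0.1, 0.2, -1.6]
gripper_width: 0.0222
finger_force: 59.3
```

Call:
play_rows(
  series=[
    [[0,0,0.8],[0,0,0],1],
    [[0,0,1.7],[0,0,0],1],
    [[0,0,2.6],[0,0,0],1],
    [[0,0,3.5],[0,0,0],1],
    [[0,0,4],[0,0,0],1],
    [[0,0,4],[0,0,0],1],
  ],
)

```text
t: 18.63
eef_pos: [0.6305, -0.0813, 0.1419]
ee_rot: [0.997, 0.071, -0.005, -0.002]
contact_force: [-0.2, -0.3, -1.6]
gripper_width: 0.022
finger_force: 59.2
```

Run:
```python
from h import *
s,im=snap('wrist','w8'); s=pose(s); p=inbox(0,.0077); print(p); dmove([*p,.062],BA-np.pi/2)
cv2.imwrite('pics/c3.png',im[:,:,::-1])
```

```text
t 18.63 tcp [ 0.6305 -0.0813  0.1419] th -1.4288 zax [-0.01   0.003 -1.   ] w 0.022 F [-0.2 -0.3 -1.6] q [-0.25  0.62  1.31  0.    1.22  1.18]
[ 0.63592552 -0.08187534]
shift [0.1  0.02 2.08] rz 0.02
```

View pics/c3.png

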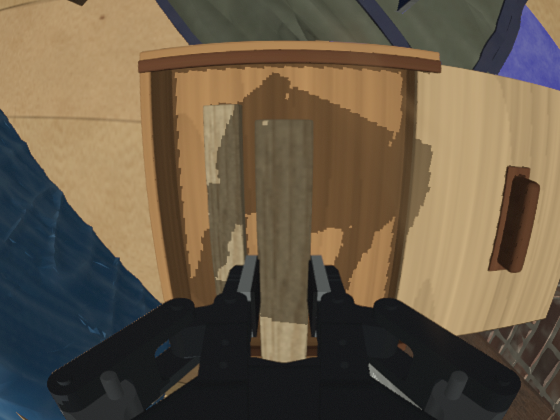

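Call:
play_rows(
  series=[
    [[0,0,0.5],[0,0,0],1],
    [[0,0,1],[0,0,0],1],
    [[0,0,1.4],[0,0,0],1],
    [[0,0,1.75],[0,0,0],1],
    [[0,0,2],[0,0,0],1],
    [[0,0,2.08],[0,0,0],1],
    [[0,0,2.08],[0,0,0],1],
  ],
)

```text
t: 19.27
eef_pos: [0.6346, -0.0829, 0.0648]
ee_rot: [0.998, 0.07, 0.0, 0.0]
contact_force: [-0.1, 0.1, -1.1]
gripper_width: 0.0218
finger_force: 59.3
```

Call:
play_rows(
  series=[
    [[0,0,0],[0,0,0],0.3],
    [[0,0,0],[0,0,0],0.3],
    [[0,0,0],[0,0,0],0.3],
    [[0,0,-0.5],[0,0,0],0.3],
    [[0,0,-1],[0,0,0],0.3],
    [[0,0,-2],[0,0,0],0.3],
    [[0,0,-3],[0,0,0],0.3],
    [[0,0,-4],[0,0,0],0.3],
  ],
)

```text
t: 19.93
eef_pos: [0.6339, -0.0829, 0.2263]
ee_rot: [0.998, 0.07, 0.0, 0.0]
contact_force: [1.8, -0.4, -0.2]
gripper_width: 0.03
finger_force: 0.0
```

Call:
play_rows(
  series=[
    [[0,0,-1],[0,0,0],0],
    [[0,0,-2],[0,0,0],0],
    [[0,0,-2.4],[0,0,0],0],
    [[0,0,-2.4],[0,0,0],0],
  ],
)

```text
t: 20.27
eef_pos: [0.6356, -0.0833, 0.3268]
ee_rot: [0.998, 0.07, 0.005, 0.002]
contact_force: [-0.1, -0.0, 0.1]
gripper_width: 0.0425
finger_force: 0.0
```

Run:
```python
from h import *
s=pose(); dmove([.531,.369,.31],1.505-np.pi/2)
```

```text
t 20.27 tcp [ 0.6356 -0.0833  0.3268] th -1.4305 zax [ 0.011 -0.003 -1.   ] w 0.0425 F [-0.1 -0.   0.1] q [-0.25  0.52  0.99 -0.    1.62  1.18]
shift [ -1.01 -11.56   0.36] rz -13.03
```

Call:
play_rows(
  series=[
    [[0,-0.8,0],[0,0,-0.9],0],
    [[-0.1,-1.6,0],[0,0,-1.8],0],
    [[-0.2,-2.4,0],[0,0,-2.7],0],
    [[-0.2,-3.2,0],[0,0,-3.6],0],
    [[-0.3,-4,0],[0,0,-4.5],0],
    [[-0.4,-4.8,0],[0,0,-5.4],0],
    [[-0.5,-5.4,0],[0,0,-6.2],0],
    [[-0.5,-5.8,0],[0,0,-6.5],0],
  ],
)

```text
t: 20.93
eef_pos: [0.5804, 0.1465, 0.3196]
ee_rot: [0.916, 0.402, -0.0, -0.0]
contact_force: [-0.1, -0.2, 1.0]
gripper_width: 0.0431
finger_force: 0.0
```

Call:
play_rows(
  series=[
    [[0.5,-0.7,0],[0,0,-0.9],0],
    [[1,-1.4,0],[0,0,-1.8],0],
    [[1.5,-2.1,0],[0,0,-2.7],0],
    [[2,-2.8,0],[0,0,-3.6],0],
    [[2.5,-3.6,0],[0,0,-4.6],0],
    [[2.9,-4.3,0],[0,0,-5.6],0],
    [[3.23,-4.79,0],[0,0,-6.53],0],
    [[3.23,-4.79,0],[0,0,-6.53],0],
  ],
)

```text
t: 21.6
eef_pos: [0.5274, 0.3735, 0.3187]
ee_rot: [0.727, 0.687, -0.0, -0.001]
contact_force: [1.5, 0.5, -0.0]
gripper_width: 0.0423
finger_force: 0.0
```

Call:
play_rows(
  series=[
    [[0,0,0],[0,0,0],0],
    [[0,0,0],[0,0,0],0],
  ],
)

```text
t: 21.77
eef_pos: [0.5298, 0.3684, 0.3194]
ee_rot: [0.731, 0.683, -0.001, 0.0]
contact_force: [0.1, -0.8, -0.1]
gripper_width: 0.0425
finger_force: 0.0
```

Run:
```python
from h import *
s,im=snap('wrist','w9'); pose(s)
```

```text
t 21.77 tcp [0.5298 0.3684 0.3194] th -0.0676 zax [-0.001 -0.001 -1.   ] w 0.0425 F [ 0.1 -0.8 -0.1] q [ 0.49  0.54  0.98 -0.    1.63  0.56]
```

View pics/w9.png

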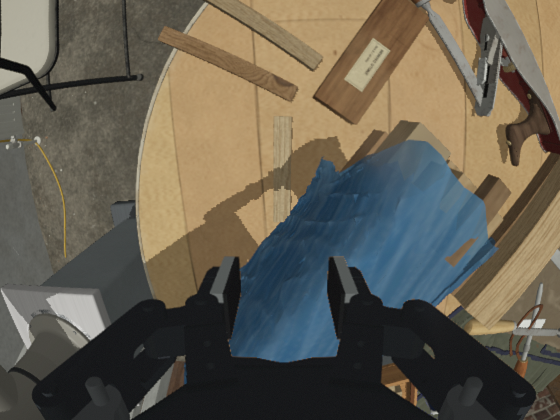

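Run:
```python
from h import *
s=arm.read_state()
E=onz('wrist',[(274,117),(291,117),(273,190),(290,190)],.019,s); print(E)
top=(E[0]+E[1])/2; d=(E[0]+E[1]-E[2]-E[3])[:2]; a=np.arctan2(d[1],d[0]); u=d/np.linalg.norm(d); print('ang',a)
c=top[:2]-u*.075; g=c+u*.035; print('centre',c,'grip',g); dmove([*g,.008],a-np.pi/2); dmove([*g,.09],a-np.pi/2)
def edge(fn,s):
    im=np.load(fn); hsv=cv2.cvtColor(im,cv2.COLOR_RGB2HSV); m=cv2.inRange(hsv,(95,80,20),(125,255,255)); m=cv2.morphologyEx(m,cv2.MORPH_OPEN,np.ones((5,5)))
    px=[]
    for v in range(90,260,20):
        w=np.where(m[v,250:])[0]
        if len(w): px.append((250+w[0],v))
    for z in (0,.1,.2): print(fn,z,np.round(onz('wrist',px,z,s)[:,:2],3).tolist())
s7=dict(eef_pos=np.array([0.363,0.2843,0.1192]),ee_rot=R.from_matrix(np.array([[np.sin(.0224),np.cos(.0224),-.005],[np.cos(.0224),-np.sin(.0224),-.003],[0,0,-1]])).as_quat())
edge('pics/w7.npy',s7); edge('pics/w9.npy',s)
```

```text
[[0.52238816 0.43990949 0.019     ]
 [0.54521658 0.43836362 0.019     ]
 [0.51366377 0.33874176 0.019     ]
 [0.53743473 0.33713985 0.019     ]]
ang 1.4894204433067555
centre [0.52770591 0.36438475] grip [0.53055093 0.39926893]
shift [ 0.79 -0.04  7.79] rz 0.13
shift [ 0.79 -0.04  5.74] rz 0.13
pics/w7.npy 0 [[0.592, 0.375], [0.584, 0.355], [0.568, 0.335], [0.553, 0.315], [0.545, 0.295], [0.517, 0.276], [0.507, 0.257], [0.49, 0.238]]
pics/w7.npy 0.1 [[0.505, 0.369], [0.5, 0.356], [0.491, 0.344], [0.481, 0.332], [0.476, 0.32], [0.459, 0.308], [0.453, 0.296], [0.442, 0.284]]
pics/w7.npy 0.2 [[0.419, 0.363], [0.417, 0.358], [0.413, 0.353], [0.41, 0.348], [0.408, 0.344], [0.401, 0.339], [0.399, 0.335], [0.395, 0.33]]
pics/w9.npy 0 [[0.746, 0.383], [0.578, 0.36], [0.562, 0.331], [0.539, 0.302], [0.509, 0.272], [0.481, 0.241]]
pics/w9.npy 0.1 [[0.701, 0.396], [0.569, 0.378], [0.557, 0.355], [0.538, 0.332], [0.515, 0.309], [0.492, 0.284]]
pics/w9.npy 0.2 [[0.655, 0.409], [0.56, 0.395], [0.551, 0.379], [0.537, 0.363], [0.521, 0.346], [0.504, 0.328]]
```

Call:
play_rows(
  series=[
    [[1.16,-0.04,1],[0,0,0.13],0],
    [[1.16,-0.04,2],[0,0,0.13],0],
    [[1.16,-0.04,3],[0,0,0.13],0],
    [[1.16,-0.04,4],[0,0,0.13],0],
    [[1.16,-0.04,5],[0,0,0.13],0],
    [[1.16,-0.04,5.5],[0,0,0.13],0],
    [[1.16,-0.04,5.74],[0,0,0.13],0],
    [[1.16,-0.04,5.74],[0,0,0.13],0],
  ],
)

```text
t: 22.48
eef_pos: [0.5307, 0.4135, 0.0877]
ee_rot: [0.735, 0.678, -0.003, -0.0]
contact_force: [0.5, 0.3, 0.1]
gripper_width: 0.0427
finger_force: 0.0
```

Run:
```python
from h import *
s,im=snap('wrist','w10'); pose(s)
hsv=cv2.cvtColor(im,cv2.COLOR_RGB2HSV).astype(int)
for v in (170,200,230): print(v,[(x,hsv[v,x,1],hsv[v,x,2]) for x in range(248,322,4)])
```

```text
t 22.48 tcp [0.5307 0.4135 0.0877] th -0.0819 zax [-0.005 -0.003 -1.   ] w 0.0427 F [0.5 0.3 0.1] q [ 0.55  0.74  1.25 -0.    1.16  0.63]
170 [(248, np.int64(105), np.int64(167)), (252, np.int64(104), np.int64(166)), (256, np.int64(105), np.int64(167)), (260, np.int64(104), np.int64(166)), (264, np.int64(103), np.int64(168)), (268, np.int64(106), np.int64(166)), (272, np.int64(108), np.int64(167)), (276, np.int64(115), np.int64(102)), (280, np.int64(114), np.int64(101)), (284, np.int64(115), np.int64(102)), (288, np.int64(116), np.int64(101)), (292, np.int64(111), np.int64(103)), (296, np.int64(114), np.int64(103)), (300, np.int64(117), np.int64(100)), (304, np.int64(111), np.int64(101)), (308, np.int64(110), np.int64(102)), (312, np.int64(110), np.int64(104)), (316, np.int64(113), np.int64(104)), (320, np.int64(111), np.int64(101))]
200 [(248, np.int64(107), np.int64(167)), (252, np.int64(113), np.int64(124)), (256, np.int64(114), np.int64(101)), (260, np.int64(111), np.int64(103)), (264, np.int64(115), np.int64(102)), (268, np.int64(90), np.int64(88)), (272, np.int64(86), np.int64(
[... 424 characters left out ...]
nt64(104))]
230 [(248, np.int64(113), np.int64(102)), (252, np.int64(108), np.int64(104)), (256, np.int64(111), np.int64(106)), (260, np.int64(105), np.int64(107)), (264, np.int64(112), np.int64(105)), (268, np.int64(91), np.int64(90)), (272, np.int64(95), np.int64(86)), (276, np.int64(99), np.int64(85)), (280, np.int64(99), np.int64(88)), (284, np.int64(86), np.int64(95)), (288, np.int64(92), np.int64(89)), (292, np.int64(86), np.int64(92)), (296, np.int64(88), np.int64(96)), (300, np.int64(89), np.int64(86)), (304, np.int64(111), np.int64(106)), (308, np.int64(110), np.int64(102)), (312, np.int64(122), np.int64(98)), (316, np.int64(117), np.int64(100)), (320, np.int64(114), np.int64(103))]
```

Call:
play_rows(
  series=[
    [[0,0,0.7],[0,0,0],0],
    [[0,0,1.4],[0,0,0],0],
    [[0,0,2],[0,0,0],0],
    [[0,0,2],[0,0,0],0],
    [[0,0,2],[0,0,0],1],
    [[0,0,2],[0,0,0],1],
    [[0,0,2],[0,0,0],1],
    [[0,0,2],[0,0,0],1],
  ],
)

```text
t: 23.2
eef_pos: [0.5331, 0.4165, 0.0138]
ee_rot: [0.735, 0.678, 0.003, 0.001]
contact_force: [0.2, -0.6, 7.3]
gripper_width: 0.0214
finger_force: 59.6
```

Call:
play_rows(
  series=[
    [[0,0,-0.1],[0,0,0],1],
    [[0,0,-1],[0,0,0],1],
    [[0,0,-2],[0,0,0],1],
    [[0,0,-3],[0,0,0],1],
    [[0,0,-4],[0,0,0],1],
    [[0,0,-5],[0,0,0],1],
    [[0,0,-6],[0,0,0],1],
    [[0,0,-7],[0,0,0],1],
  ],
)

```text
t: 23.87
eef_pos: [0.5306, 0.4152, 0.2936]
ee_rot: [0.735, 0.678, 0.001, 0.0]
contact_force: [1.6, 0.5, -1.1]
gripper_width: 0.0217
finger_force: 59.0
```

Call:
play_rows(
  series=[
    [[0,0,-0.6],[0,0,0],1],
    [[0,0,-0.6],[0,0,0],1],
    [[0,0,-0.6],[0,0,0],1],
  ],
)

```text
t: 24.12
eef_pos: [0.5314, 0.4157, 0.317]
ee_rot: [0.735, 0.678, 0.002, 0.0]
contact_force: [0.3, 0.1, -1.2]
gripper_width: 0.0217
finger_force: 59.0
```

Run:
```python
from h import *
s=pose(); p=inbox(0.048,-.0355); print(p); dmove([*p,.3],BA-np.pi/2)
```

```text
t 24.12 tcp [0.5314 0.4157 0.317 ] th -0.0795 zax [ 0.004  0.002 -1.   ] w 0.0217 F [ 0.3  0.1 -1.2] q [ 0.55  0.6   0.87 -0.    1.66  0.63]
[ 0.68948415 -0.1179546 ]
shift [-12.99   5.     0.41] rz 12.9
```

Call:
play_rows(
  series=[
    [[-0.7,0.25,0],[0,0,0.7],1],
    [[-1.5,0.6,0],[0,0,1.6],1],
    [[-2.4,0.9,0],[0,0,2.5],1],
    [[-3.3,1.25,0],[0,0,3.4],1],
    [[-4.2,1.6,0],[0,0,4.3],1],
    [[-5,1.9,0],[0,0,5.1],1],
    [[-5.8,2.2,0],[0,0,5.9],1],
    [[-6.5,2.5,0],[0,0,6.5],1],
  ],
)

```text
t: 24.78
eef_pos: [0.6097, 0.1461, 0.3126]
ee_rot: [0.92, 0.392, -0.002, -0.0]
contact_force: [-0.1, 0.9, -0.5]
gripper_width: 0.022
finger_force: 59.0
```

Call:
play_rows(
  series=[
    [[-0.4,0.75,0],[0,0,0.8],1],
    [[-0.9,1.6,0],[0,0,1.7],1],
    [[-1.4,2.4,0],[0,0,2.6],1],
    [[-1.9,3.3,0],[0,0,3.5],1],
    [[-2.4,4.2,0],[0,0,4.4],1],
    [[-2.9,5,0],[0,0,5.3],1],
    [[-3.3,5.7,0],[0,0,6.1],1],
    [[-3.47,6.03,0],[0,0,6.4],1],
  ],
)

```text
t: 25.45
eef_pos: [0.689, -0.1231, 0.3114]
ee_rot: [0.998, 0.066, -0.002, -0.0]
contact_force: [0.4, 0.1, 0.1]
gripper_width: 0.022
finger_force: 59.0
```

Call:
play_rows(
  series=[
    [[0,0,0.8],[0,0,0],1],
    [[0,0,1.7],[0,0,0],1],
    [[0,0,2.6],[0,0,0],1],
    [[0,0,3.5],[0,0,0],1],
    [[0,0,3.9],[0,0,0],1],
    [[0,0,3.9],[0,0,0],1],
    [[0,0,3.9],[0,0,0],1],
  ],
)

```text
t: 26.03
eef_pos: [0.6884, -0.1182, 0.1566]
ee_rot: [0.998, 0.07, -0.002, -0.001]
contact_force: [0.8, 0.2, 0.1]
gripper_width: 0.0214
finger_force: 59.0
```

Run:
```python
from h import *
s,im=snap('wrist','w11'); pose(s); p=inbox(0.048,-.0355); dmove([*p,.067],BA-np.pi/2)
# held strip edges & far end; strip pixels are low-saturation
hsv=cv2.cvtColor(im,cv2.COLOR_RGB2HSV).astype(int)
for v in (150,190): print(v,[(x,int(hsv[v,x,1]),int(hsv[v,x,2])) for x in range(245,325,5)])
print([(v,int(hsv[v,284,1]),int(hsv[v,284,2])) for v in range(60,260,8)])
```

```text
t 26.03 tcp [ 0.6884 -0.1182  0.1566] th -1.4305 zax [-0.004  0.001 -1.   ] w 0.0214 F [0.8 0.2 0.1] q [-0.28  0.73  1.07  0.    1.35  1.15]
shift [-0.   -0.01  2.29] rz 0.0
150 [(245, 134, 120), (250, 136, 114), (255, 135, 113), (260, 137, 110), (265, 136, 107), (270, 137, 112), (275, 139, 114), (280, 134, 114), (285, 135, 115), (290, 136, 111), (295, 136, 107), (300, 134, 114), (305, 134, 120), (310, 135, 115), (315, 133, 111), (320, 136, 105)]
190 [(245, 133, 119), (250, 134, 114), (255, 135, 113), (260, 136, 109), (265, 135, 108), (270, 136, 109), (275, 135, 113), (280, 135, 113), (285, 136, 116), (290, 136, 114), (295, 135, 108), (300, 136, 114), (305, 134, 118), (310, 134, 114), (315, 137, 110), (320, 137, 106)]
[(60, 47, 98), (68, 46, 94), (76, 46, 88), (84, 42, 91), (92, 38, 101), (100, 43, 96), (108, 43, 94), (116, 46, 89), (124, 115, 93), (132, 131, 119), (140, 144, 62), (148, 138, 72), (156, 132, 114), (164, 134, 114), (172, 133, 115), (180, 136, 114), (188, 136, 114), (196, 135, 115), (204, 135, 115), (212, 132, 116), (220, 87, 88), (228, 83, 111), (236, 83, 117), (244, 83, 110), (252, 82, 115)]
```

Call:
play_rows(
  series=[
    [[0,0,0.5],[0,0,0],1],
    [[0,0,1],[0,0,0],1],
    [[0,0,1.4],[0,0,0],1],
    [[0,0,1.8],[0,0,0],1],
    [[0,0,2.1],[0,0,0],1],
    [[0,0,2.27],[0,0,0],1],
    [[0,0,2.27],[0,0,0],1],
  ],
)

```text
t: 26.67
eef_pos: [0.6892, -0.1184, 0.0671]
ee_rot: [0.998, 0.07, -0.0, -0.0]
contact_force: [0.3, 2.1, -0.2]
gripper_width: 0.0216
finger_force: 59.0
```

Call:
play_rows(
  series=[
    [[0,0,0],[0,0,0],0.3],
    [[0,0,0],[0,0,0],0.3],
    [[0,0,0],[0,0,0],0.3],
    [[0,0,-0.5],[0,0,0],0.3],
    [[0,0,-1],[0,0,0],0.3],
    [[0,0,-2],[0,0,0],0.3],
    [[0,0,-3],[0,0,0],0.3],
    [[0,0,-4],[0,0,0],0.3],
  ],
)

```text
t: 27.33
eef_pos: [0.6892, -0.1183, 0.2302]
ee_rot: [0.998, 0.07, 0.0, 0.0]
contact_force: [1.8, 0.2, 0.0]
gripper_width: 0.0296
finger_force: 0.0
```

Call:
play_rows(
  series=[
    [[-1.5,0,-0.5],[0,0,0],0],
    [[-1.5,0,-1],[0,0,0],0],
    [[-1.5,0,-1],[0,0,0],0],
    [[-1.5,0,-1],[0,0,0],0],
  ],
)

```text
t: 27.67
eef_pos: [0.6302, -0.1273, 0.2711]
ee_rot: [0.998, 0.07, 0.003, 0.001]
contact_force: [-0.2, -0.2, -1.5]
gripper_width: 0.0425
finger_force: 0.0
```

Run:
```python
from h import *
s,im=snap('wrist','w12'); pose(s); s2,im2=snap('scene','s2')
a=im[0:330,60:560]; b=im2[130:400,180:560]
a=cv2.resize(a,(455,300)); b=cv2.resize(b,(422,300)) 
out=np.zeros((600,456,3),np.uint8); out[:300,:455]=a; out[300:,:422]=b
cv2.imwrite('pics/c4.png',out[:,:,::-1])
```

```text
t 27.67 tcp [ 0.6302 -0.1273  0.2711] th -1.4312 zax [ 0.006 -0.002 -1.   ] w 0.0425 F [-0.2 -0.2 -1.5] q [-0.32  0.54  1.1   0.    1.5   1.11]
```

View pics/c4.png

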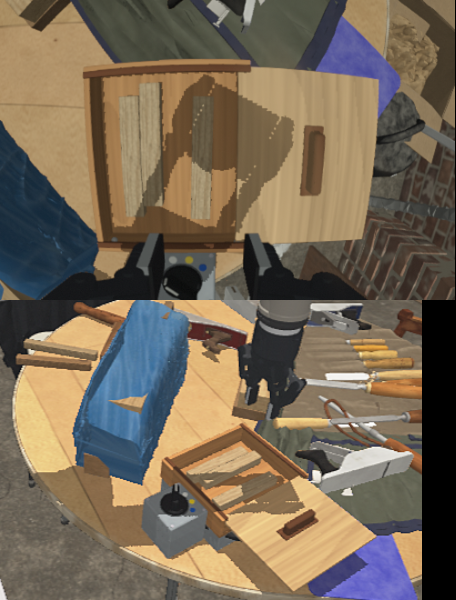

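Run:
```python
from h import *
s=arm.read_state(); im=np.load('pics/w12.npy')
hsv=cv2.cvtColor(im,cv2.COLOR_RGB2HSV); m=cv2.inRange(hsv,(8,0,40),(30,112,255))
m[:75]=0;m[245:]=0;m[:,:180]=0;m[:,312:]=0
m=cv2.morphologyEx(m,cv2.MORPH_OPEN,np.ones((3,3)))
def tobox(P):
    d=P[:,:2]-BO; c,q=np.cos(BA),np.sin(BA); return np.c_[d@[c,q],d@[-q,c]]
for v in range(90,245,20):
    r=m[v]>0; e=np.flatnonzero(np.diff(r.astype(int))); e=[x+1 for x in e]
    runs=[(a,b) for a,b in zip(e[::2],e[1::2]) if b-a>4]
    print(v,runs,[np.round(tobox(onz('wrist',[(a,v),(b,v)],.070,s))*1000).tolist() for a,b in runs])
g=cv2.cvtColor(im,cv2.COLOR_RGB2GRAY)
for v in (110,150,190): print(v,g[v,185:250:1].tolist())
```

```text
90 [] []
110 [(np.int64(190), np.int64(237)), (np.int64(272), np.int64(295))] [[[71.0, 63.0], [69.0, 12.0]], [[68.0, -24.0], [68.0, -48.0]]]
130 [(np.int64(191), np.int64(238)), (np.int64(271), np.int64(294))] [[[49.0, 62.0], [48.0, 11.0]], [[47.0, -23.0], [47.0, -47.0]]]
150 [(np.int64(192), np.int64(238)), (np.int64(271), np.int64(294))] [[[28.0, 62.0], [26.0, 12.0]], [[26.0, -23.0], [26.0, -47.0]]]
170 [(np.int64(193), np.int64(239)), (np.int64(271), np.int64(293))] [[[6.0, 62.0], [5.0, 11.0]], [[5.0, -23.0], [5.0, -47.0]]]
190 [(np.int64(194), np.int64(239)), (np.int64(270), np.int64(292))] [[[-17.0, 62.0], [-17.0, 12.0]], [[-17.0, -22.0], [-17.0, -46.0]]]
210 [(np.int64(196), np.int64(240)), (np.int64(270), np.int64(292))] [[[-40.0, 62.0], [-40.0, 11.0]], [[-40.0, -22.0], [-40.0, -46.0]]]
230 [(np.int64(198), np.int64(221)), (np.int64(270), np.int64(291))] [[[-63.0, 61.0], [-63.0, 34.0]], [[-63.0, -21.0], [-63.0, -45.0]]]
110 [137, 136, 135, 135, 137, 134, 146, 150, 148, 148, 152, 150, 142, 150, 156, 158, 157, 158, 150, 149, 155, 158, 154, 140, 137, 141, 125, 95, 120, 148, 156, 157, 150, 153, 146, 136, 138, 142, 146, 152, 152, 146, 139, 143, 151, 153, 154, 151, 146, 141, 88, 63, 67, 91, 101, 128, 130, 130, 132, 135, 137, 138, 140, 141, 139]
150 [132, 133, 132, 130, 130, 131, 135, 144, 158, 153, 146, 152, 156, 143, 136, 141, 153, 156, 155, 148, 142, 149, 153, 157, 158, 152, 141, 130, 92, 108, 140, 148, 144, 150, 152, 142, 139, 152, 156, 154, 153, 151, 148, 152, 156, 158, 156, 148, 146, 146, 127, 76, 62, 70, 92, 132, 122, 79, 73, 77, 82, 85, 84, 83, 81]
190 [127, 127, 129, 133, 134, 134, 134, 134, 136, 139, 144, 147, 149, 152, 141, 143, 150, 152, 154, 152, 152, 153, 155, 151, 139, 132, 138, 146, 150, 136, 109, 142, 139, 148, 152, 145, 133, 147, 147, 145, 149, 153, 144, 111, 90, 85, 83, 81, 80, 85, 89, 86, 71, 63, 69, 74, 75, 74, 75, 78, 79, 88, 128, 110, 134]
```

Run:
```python
from h import *
dmove([.6625,-.2548,.097],BA-np.pi/2)
```

```text
shift [0.35 3.28 4.27] rz 0.0
```

Call:
play_rows(
  series=[
    [[0.1,1,0],[0,0,0],0],
    [[0.2,2,0],[0,0,0],0],
    [[0.35,2.9,0],[0,0,0],0],
    [[0.35,3.28,0],[0,0,0],0],
    [[0.35,3.28,1],[0,0,0],0],
    [[0.35,3.28,2],[0,0,0],0],
    [[0.35,3.28,2.5],[0,0,0],0],
    [[0.35,3.28,2.5],[0,0,0],0],
  ],
)

```text
t: 28.43
eef_pos: [0.6595, -0.2532, 0.1588]
ee_rot: [0.998, 0.07, -0.006, -0.004]
contact_force: [-1.0, -0.2, -0.5]
gripper_width: 0.0425
finger_force: 0.0
```

Run:
```python
from h import *
s,im=snap('wrist','w13'); s=pose(s)
# dark handle mask
hsv=cv2.cvtColor(im,cv2.COLOR_RGB2HSV); m=cv2.inRange(hsv,(0,80,15),(14,255,120))
n,l,st,ce=cv2.connectedComponentsWithStats(m)
for i in np.argsort(-st[1:,4])[:4]+1: print(st[i],ce[i])
dmove([.6625,-.2548,.097],BA-np.pi/2)
```

```text
t 28.43 tcp [ 0.6595 -0.2532  0.1588] th -1.4305 zax [-0.013  0.007 -1.   ] w 0.0425 F [-1.  -0.2 -0.5] q [-0.47  0.75  1.03  0.    1.38  0.96]
[ 265  160   36  118 3908] [282.75639713 216.12871034]
[   0   67  167   48 1876] [85.14712154 86.36833689]
[ 381  355   57   64 1144] [403.79545455 386.37937063]
[478 273  68  57 847] [510.34946871 299.28099174]
shift [0.04 0.04 1.65] rz 0.01
```

Handle is centred (column 283 ≈ cx). Descend, pinch and slide home.

Call:
play_rows(
  series=[
    [[0,0,0.6],[0,0,0],0],
    [[0,0,1.2],[0,0,0],0],
    [[0,0,1.6],[0,0,0],0],
    [[0,0,1.6],[0,0,0],0],
    [[0,0,1.6],[0,0,0],1],
    [[0,0,1.6],[0,0,0],1],
    [[0,0,1.6],[0,0,0],1],
    [[0,0,1.6],[0,0,0],1],
  ],
  newtons=60,
)

```text
t: 29.15
eef_pos: [0.6632, -0.2517, 0.1065]
ee_rot: [0.997, 0.071, 0.001, -0.002]
contact_force: [-2.1, 10.3, 3.8]
gripper_width: 0.0111
finger_force: 58.6
```

Call:
play_rows(
  series=[
    [[0,-0.3,0],[0,0,0],1],
    [[0,-0.8,0],[0,0,0],1],
    [[0,-1.3,0],[0,0,0],1],
    [[0,-1.8,0],[0,0,0],1],
    [[0,-2.3,0],[0,0,0],1],
    [[0,-2.8,0],[0,0,0],1],
    [[0,-3.2,0],[0,0,0],1],
    [[0,-3.4,0],[0,0,0],1],
  ],
)

```text
t: 29.82
eef_pos: [0.6436, -0.1185, 0.1064]
ee_rot: [0.997, 0.071, 0.001, 0.001]
contact_force: [-4.2, -2.7, 6.0]
gripper_width: 0.0111
finger_force: 59.9
```

Run:
```python
from h import *
s=pose(); dmove([.638,-.089,.098],BA-np.pi/2)
```

```text
t 29.82 tcp [ 0.6436 -0.1185  0.1064] th -1.4289 zax [ 0.003 -0.002 -1.   ] w 0.0111 F [-4.2 -2.7  6. ] q [-0.3   0.68  1.3  -0.    1.15  1.13]
shift [-0.03 -0.75  0.21] rz 0.02
```

Call:
play_rows(
  series=[
    [[0,-0.2,0],[0,0,0],1],
    [[0,-0.4,0],[0,0,0],1],
    [[0,-0.55,0],[0,0,0],1],
    [[0,-0.7,0],[0,0,0],1],
    [[0,-0.85,0],[0,0,0],1],
    [[0,-0.9,0],[0,0,0],1],
    [[0,-0.9,0],[0,0,0],1],
  ],
)

```text
t: 30.4
eef_pos: [0.6391, -0.088, 0.1064]
ee_rot: [0.998, 0.07, 0.002, 0.004]
contact_force: [-4.1, -13.0, 5.5]
gripper_width: 0.0114
finger_force: 60.4
```

Run:
```python
from h import *
s=pose(); dmove([.638,-.089,.098],BA-np.pi/2)
```

```text
t 30.4 tcp [ 0.6391 -0.088   0.1064] th -1.4304 zax [ 0.004 -0.007 -1.   ] w 0.0114 F [ -4.1 -13.    5.5] q [-0.25  0.67  1.33 -0.01  1.13  1.18]
shift [-0.03  0.02  0.21] rz 0.0
```

Call:
play_rows(
  series=[
    [[0,-0.05,0],[0,0,0],1],
    [[0,-0.1,0],[0,0,0],1],
    [[0,-0.1,0],[0,0,0],1],
    [[0,-0.1,0],[0,0,0],1],
  ],
)

```text
t: 30.73
eef_pos: [0.639, -0.0878, 0.1065]
ee_rot: [0.998, 0.07, 0.002, 0.006]
contact_force: [-2.1, -24.5, 2.5]
gripper_width: 0.011
finger_force: 60.0
```

Call:
play_rows(
  series=[
    [[0,0.1,0],[0,0,0],1],
    [[0,0.1,0],[0,0,0],0],
    [[0,0.1,0],[0,0,0],0],
    [[0,0.1,0],[0,0,0],0],
    [[0,0.1,-1],[0,0,0],0],
    [[0,0.1,-2],[0,0,0],0],
    [[0,0.1,-2.1],[0,0,0],0],
    [[0,0.1,-2.1],[0,0,0],0],
  ],
)

```text
t: 31.4
eef_pos: [0.64, -0.084, 0.1916]
ee_rot: [0.997, 0.071, 0.004, 0.001]
contact_force: [-0.5, 0.1, -0.5]
gripper_width: 0.0426
finger_force: 0.0
```

Run:
```python
from h import *
s,im=snap('wrist','w14'); s=pose(s)
def handle(im,s):
    hsv=cv2.cvtColor(im,cv2.COLOR_RGB2HSV); m=cv2.inRange(hsv,(0,80,15),(14,255,120))
    n,l,st,ce=cv2.connectedComponentsWithStats(m); 
    for i in np.argsort(-st[1:,4])[:3]+1:
        if abs(ce[i][0]-280)<60: print(st[i],ce[i],onz('wrist',[ce[i]],.098,s))
handle(im,s)
im2=np.load('pics/w2.npy'); handle(im2,dict(eef_pos=np.array([.6393,-.0923,.1781]),ee_rot=[np.cos((1.5708-1.457)/2),np.sin((1.5708-1.457)/2),0,0]))
```

```text
t 31.4 tcp [ 0.64   -0.084   0.1916] th -1.4295 zax [ 0.008 -0.002 -1.   ] w 0.0426 F [-0.5  0.1 -0.5] q [-0.25  0.59  1.23  0.    1.32  1.18]
[ 273  163   31  102 2963] [288.33783328 212.12419845] [[ 0.64311731 -0.08803682  0.098     ]]
[ 161   77  244   18 2457] [281.48026048  83.61660562] [[ 0.7372943 -0.0693401  0.098    ]]
[232 319 104  14 896] [282.48102679 324.93303571] [[ 0.53870985 -0.09837996  0.098     ]]
[ 261  162   34  108 3281] [278.19993904 213.99298994] [[ 0.64345529 -0.08845653  0.098     ]]
[ 141   70  258   24 2787] [269.19232149  78.45568712] [[ 0.73755981 -0.07174144  0.098     ]]
```

Run:
```python
from h import *
dmove([.482,-.119,.192],-.55)
```

```text
shift [-4.    0.32 -0.09] rz -8.4
```

Call:
play_rows(
  series=[
    [[-0.6,0,0],[0,0,-1],0],
    [[-1.5,0.1,0],[0,0,-2.1],0],
    [[-2.4,0.2,0],[0,0,-3.3],0],
    [[-3.2,0.3,0],[0,0,-4.5],0],
    [[-3.8,0.32,0],[0,0,-5.7],0],
    [[-4,0.32,0],[0,0,-6.9],0],
    [[-4,0.32,0],[0,0,-8],0],
    [[-4,0.32,0],[0,0,-8.4],0],
  ],
)

```text
t: 32.12
eef_pos: [0.48, -0.119, 0.1863]
ee_rot: [0.871, 0.491, -0.001, -0.001]
contact_force: [0.1, 0.5, 0.4]
gripper_width: 0.0427
finger_force: 0.0
```

Call:
play_rows(
  series=[
    [[0,0,0],[0,0,0],0],
    [[0,0,0],[0,0,0],0],
    [[0,0,0],[0,0,0],0],
  ],
)

```text
t: 32.37
eef_pos: [0.4812, -0.1191, 0.1867]
ee_rot: [0.873, 0.488, -0.001, -0.001]
contact_force: [0.2, -0.8, -0.0]
gripper_width: 0.0427
finger_force: 0.0
```

Run:
```python
from h import *
s,im=snap('wrist','w15'); s=pose(s)
v=im.max(2).astype(int); m=((v<45)*255).astype(np.uint8); m[300:]=0; m[:120]=0
n,l,st,ce=cv2.connectedComponentsWithStats(m)
for i in np.argsort(-st[1:,4])[:5]+1: print(st[i],ce[i],onz('wrist',[ce[i]],.1,s))
w=((im.min(2)>150)*255).astype(np.uint8); w[300:]=0; w[:120]=0; w[:,:200]=0; w[:,370:]=0
n,l,st,ce=cv2.connectedComponentsWithStats(w)
for i in np.argsort(-st[1:,4])[:5]+1: print('white',st[i],ce[i],onz('wrist',[ce[i]],.119,s))
hsv=cv2.cvtColor(im,cv2.COLOR_RGB2HSV)
for nm,lo,hi in [('red',(0,150,90),(6,255,255)),('yel',(22,150,120),(32,255,255)),('blu',(105,150,80),(125,255,255))]:
    q=cv2.inRange(hsv,lo,hi); q[320:]=0; n,l,st,ce=cv2.connectedComponentsWithStats(q)
    for i in np.argsort(-st[1:,4])[:2]+1: print(nm,st[i],onz('wrist',[ce[i]],.085,s))
```

```text
t 32.37 tcp [ 0.4812 -0.1191  0.1867] th -0.552 zax [-0.002  0.001 -1.   ] w 0.0427 F [ 0.2 -0.8 -0. ] q [-0.4   0.33  1.67  0.    1.14  0.15]
[ 250  181   68   74 3349] [283.75843535 215.0788295 ] [[ 0.48227127 -0.11832611  0.1       ]]
[223 257  18  43 506] [233.00790514 282.70948617] [[ 0.41683639 -0.14600092  0.1       ]]
[327 258  18  42 499] [334.02004008 283.00200401] [[ 0.48675352 -0.18919927  0.1       ]]
[187 267  32  33 436] [205.94495413 286.12844037] [[ 0.39498952 -0.13734088  0.1       ]]
[349 268  32  32 423] [361.19385343 286.59338061] [[ 0.50436571 -0.20494222  0.1       ]]
white [229 165  54  31 695] [255.71366906 179.99856115] [[ 0.48235749 -0.08270119  0.119     ]]
white [254 262  43  30 576] [274.52256944 278.33159722] [[ 0.45411444 -0.15124078  0.119     ]]
white [216 195  13  21 111] [222.81981982 205.47747748] [[ 0.45357413 -0.08559477  0.119     ]]
white [255 290  13   8  76] [261.18421053 292.85526316] [[ 0.43878142 -0.15671128  0.119     ]]
white [251 231  10   9  27] [254.14814815 234.18518519] [[ 0.46056416 -0.11430482  0.119     ]]
red [277 163  12  12 118] [[ 0.4982752  -0.09019047  0.085     ]]
red [412 279   1   1   1] [[ 0.54686213 -0.23508802  0.085     ]]
yel [320 191  12  12 112] [[ 0.5153182 -0.1260599  0.085    ]]
yel [  8 169   3   2   3] [[0.26871077 0.06225174 0.085     ]]
blu [321 216  12  11 106] [[ 0.50635645 -0.14455218  0.085     ]]
blu [60 69  1  2  2] [[0.38258894 0.09296458 0.085     ]]
```

Call:
play_rows(
  series=[
    [[0.03,0.01,0.8],[0,0,0],0],
    [[0.03,0.01,1.5],[0,0,0],0],
    [[0.03,0.01,2],[0,0,0],0],
    [[0.03,0.01,2.14],[0,0,0],0],
    [[0.03,0.01,2.14],[0,0,0],0],
    [[0.03,0.01,2.14],[0,0,0],1],
    [[0.03,0.01,2.14],[0,0,0],1],
    [[0.03,0.01,2.14],[0,0,0],1],
  ],
  newtons=50,
)

```text
t: 33.08
eef_pos: [0.4818, -0.118, 0.1035]
ee_rot: [0.873, 0.488, -0.0, -0.001]
contact_force: [-5.5, 2.5, 1.9]
gripper_width: 0.0118
finger_force: 49.2
```

Call:
play_rows(
  series=[
    [[0,0,0],[0,0,0],1],
    [[0,0,0],[0,0,0],1],
    [[0,0,0],[0,0,1],1],
    [[0,0,0],[0,0,2],1],
    [[0,0,0],[0,0,3],1],
    [[0,0,0],[0,0,4],1],
    [[0,0,0],[0,0,5],1],
    [[0,0,0],[0,0,6],1],
  ],
)

```text
t: 33.75
eef_pos: [0.4826, -0.1189, 0.1035]
ee_rot: [0.981, 0.192, 0.001, 0.001]
contact_force: [-2.3, -0.7, 2.6]
gripper_width: 0.0116
finger_force: 49.9
```

Call:
play_rows(
  series=[
    [[0,0,0],[0,0,1],1],
    [[0,0,0],[0,0,2],1],
    [[0,0,0],[0,0,3],1],
    [[0,0,0],[0,0,4],1],
    [[0,0,0],[0,0,5],1],
    [[0,0,0],[0,0,5.5],1],
    [[0,0,0],[0,0,5.5],1],
    [[0,0,0],[0,0,5.5],1],
  ],
)

```text
t: 34.42
eef_pos: [0.4828, -0.1201, 0.1035]
ee_rot: [0.996, -0.092, 0.001, 0.001]
contact_force: [-2.7, -4.7, 1.6]
gripper_width: 0.0119
finger_force: 49.6
```

Run:
```python
from h import *
s=pose(); print(s['torque'])
```

```text
t 34.42 tcp [ 0.4828 -0.1201  0.1035] th -1.7548 zax [ 0.002 -0.003 -1.   ] w 0.0119 F [-2.7 -4.7  1.6] q [-0.4   0.44  1.77 -0.    0.93  1.36]
[-0.94789122  0.575139    0.10056538]
```

Release, rise, and check selector and lid.

Call:
play_rows(
  series=[
    [[0,0,0],[0,0,0],0],
    [[0,0,0],[0,0,0],0],
    [[0,0,0],[0,0,0],0],
    [[0,0,-0.5],[0,0,0],0],
    [[0,0,-1.2],[0,0,0],0],
    [[0,0,-2.05],[0,0,0],0],
    [[0,0,-2.05],[0,0,0],0],
    [[0,0,-2.05],[0,0,0],0],
  ],
)

```text
t: 35.08
eef_pos: [0.4837, -0.119, 0.1861]
ee_rot: [0.996, -0.092, 0.003, 0.001]
contact_force: [0.5, -0.3, 0.3]
gripper_width: 0.0426
finger_force: 0.0
```

Call:
play_rows(
  series=[
    [[0,0,0],[0,0,0],0],
    [[0,0,0],[0,0,0],0],
  ],
)

```text
t: 35.25
eef_pos: [0.4819, -0.1183, 0.1831]
ee_rot: [0.996, -0.092, -0.001, -0.0]
contact_force: [-0.5, 0.6, -0.1]
gripper_width: 0.0425
finger_force: 0.0
```

Run:
```python
from h import *
s,im=snap('wrist','w16'); s=pose(s)
v=im.max(2).astype(int); m=((v<45)*255).astype(np.uint8); m[300:]=0; m[:120]=0; m[:,:230]=0; m[:,330:]=0
n,l,st,ce=cv2.connectedComponentsWithStats(m)
for i in np.argsort(-st[1:,4])[:2]+1: print(st[i],ce[i],onz('wrist',[ce[i]],.1,s))
hsv=cv2.cvtColor(im,cv2.COLOR_RGB2HSV)
for nm,lo,hi in [('red',(0,150,90),(6,255,255)),('yel',(22,150,120),(32,255,255)),('blu',(105,150,80),(125,255,255))]:
    q=cv2.inRange(hsv,lo,hi); q[320:]=0; n,l,st,ce=cv2.connectedComponentsWithStats(q)
    i=np.argmax(st[1:,4])+1; p=onz('wrist',[ce[i]],.085,s)[0]; print(nm,st[i],p, 'ang',np.arctan2(p[1]+.1185,p[0]-.482))
# white pointer line inside the knob
g=im.min(2).astype(int); k=np.argwhere(g[170:245,245:325]>110)+[170,245]
print(len(k), k.mean(0) if len(k) else None)
w=((g>110)*255).astype(np.uint8); w[:165]=0; w[250:]=0; w[:,:245]=0; w[:,325:]=0
n,l,st,ce=cv2.connectedComponentsWithStats(w)
for i in np.argsort(-st[1:,4])[:6]+1: print('w',st[i],ce[i],onz('wrist',[ce[i]],.119,s))
```

```text
t 35.25 tcp [ 0.4819 -0.1183  0.1831] th -1.755 zax [-0.002  0.001 -1.   ] w 0.0425 F [-0.5  0.6 -0.1] q [-0.4   0.34  1.67  0.    1.13  1.36]
[ 252  182   68   75 3284] [286.49421437 215.58526188] [[ 0.48378223 -0.12126635  0.1       ]]
[230 257  11  43 388] [234.84536082 280.49226804] [[ 0.43771939 -0.07106513  0.1       ]]
red [237 194  12  12 116] [ 0.49797453 -0.08961209  0.085     ] ang 1.06566554064907
yel [279 164  12  12 121] [ 0.51501183 -0.12560987  0.085     ] ang -0.21213289120746143
blu [305 171  13  12 122] [ 0.50604172 -0.14415459  0.085     ] ang -0.8178412236805251
951 [221.32912723 276.83596215]
w [245 208  33  42 552] [253.94565217 235.9692029 ] [[ 0.47941996 -0.09764113  0.119     ]]
w [296 217  29  33 426] [315.31924883 238.94131455] [[ 0.46958508 -0.13867987  0.119     ]]
w [252 172  14  13 146] [258.18493151 178.12328767] [[ 0.51827103 -0.10870868  0.119     ]]
w [284 198   5  26 105] [285.56190476 210.60952381] [[ 0.49334481 -0.12221157  0.119     ]]
w [284 189   4   6  18] [285.38888889 191.88888889] [[ 0.50597166 -0.12441025  0.119     ]]
```

```bash
python3 -c "
from cell import arm
print(arm.close_job())"
```

```text
the job is handed in; nothing more can be done
None
```

The job is handed in: the lid was opened with the selector at red, and the three oak strips I found are inside the box; I saw no fourth. The lid is back to within about 1 mm of its starting shut position, the selector points at yellow, and the arm never handled the two longer sticks.

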